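# Refit the ejector rod and reset the cut-out

## Robot

A 7-joint arm with a two-finger parallel gripper is mounted at the origin on a cart in front of the work surface, level with it; the furniture and walls round the work are solid. World frame = base frame: x ahead of the robot, y to its left, z up, the work surface at z = 0. Lengths are in m, angles in rad, forces in N, time in s.
With the tool pointing down it reaches from about 0.4 to 0.875 m from the base axis. Payload 4.4 kg.
Tool frame: the origin (TCP) lies midway between the tips of the shut fingers; the grasp point (between the pads) lies 19 mm behind it; z points along the fingers, y is the direction in which the jaws open and shut (so a half turn about z gives the same grasp; the last joint's range is limited). The gripper opens to 85 mm and grips with 20 to 120 N. Pads are 22 mm wide; open, the fingers measure 114 mm over their backs; the gripper's body (76 mm by 85 mm) begins 54 mm behind the grasp point. The pads swing forward as they close: fully open they stand 13 mm farther back than shut.
Start: joints at [-1.169, 0.628, 0.038, 1.517, -0.027, 0.996, -0.02], TCP at [0.293, 0.58, 0.231] pointing down, gripper open.
Joint ranges: [-3.06, 3.06], [-0.37, 2.12], [-1.25, 1.32], [0.18, 2.47], [-1.1, 4.24], [0.23, 1.98], [-2.94, 2.94]. Speed limits (rad/s): [2.57, 2.57, 3.14, 3.14, 3.14, 3.14, 3.14].

## Interface

Orientations are given as a unit quaternion [w, x, y, z].
In Python, from plant import sense, imaging, order, masks_of, pinpoint gives the robot as it stands.
- The arm moves only by the shell command python3 -m handwheel 'ROWS' [FORCE]. ROWS is JSON, a list of rows, each a list of 3 entries, a list of its own where there are three numbers: the turn, a rotation vector about the tool's x, y, z in rad, then the shift along the tool's x, y, z in cm, then the finger opening in cm, from 0 to 8.54. A call has 1 to 20 rows; each row shifts and turns the pose as measured when the row begins, along the tool's axes as they then stand; what a row does not reach is not made up. A row lasts 1/10 s, in which the tool goes at most 50 mm and 8.59 degrees, less where a joint would pass 70% of its speed; a pose out of reach is approached as far as the arm can. A call is refused whole if a number of a shift passes 5 or a number of a turn 0.15, either way. A call with a gripper value outside its range is refused whole. The fingers move at their own pace and stop on an object; FORCE is the grip in N (left out, the last holds). Time passes only in rows, so rows that do not move let the fingers close. It gives the time, the measured TCP pose, the force and the opening at its end, in the units of the state.
- sense(): the state, without advancing time (a new reading comes with each control period).
- imaging.snapshot(name): name is "scene" or "top"; returns (picture, depth): 420x560x3 uint8, red, green, blue; 420x560 float32, m along the optical axis (not along the pixel's ray), 0 where there is no reading.
- imaging.camera_info(name): a dict with "fx", "fy", "cx", "cy" (pixels), "eye" and "attitude" of the camera in the world. Camera axes: x right, y down, z forward; pixel columns grow to the right and rows downward; lengths in m; the calibration is good to about 2 mm. A picture is of the moment at which its call begins. camera_info takes no time and is no camera call.
- order.sign_off(): hands the job in, once; it reports no verdict.
Trained networks look in the newest picture that a camera, given by its name, has taken for a name from the list of things; names that differ only in an ending like _2 or _b are one class to them, and where a whole thing is asked for, a point or a joint stands for the part that bears it (a point fixed in the world has none). Each returns a list of dicts, best first, with "p" (0 to 1); they miss things now and then, are a little off and sometimes report something else, mostly with a low value. They report only what shows in the picture. A call takes as long as a camera call.
- masks_of(camera, thing): "region" (420x560 bool, what is visible of it) and "extent" ([centre column, centre row, width, height] as shares, 0 to 1, of the picture: columns of its width, rows of its height, round what is visible of it).
- pinpoint(camera, thing): "point" ([column, row] as shares, 0 to 1, of the picture: columns of its width, rows of its height: a listed point, or the origin of a listed thing).
The state is a dict: "clock": time; "qpos": joint angles; "dq": joint speeds; "effort": joint torques, N m; "tcp_pos": TCP position; "tcp_rot": TCP orientation; "force": force on the tool from outside, world axes, zero at the start; "wrist_torque": the same for the moment, N m; "opening": finger opening in m.
Only numpy, scipy, OpenCV 4.12 (cv2) and the standard library are available. Lean on these libraries where they do the work, as an engineer would, in place of code of your own. Each camera call takes 0.05 s, during which the arm holds its last target.

## Task

The ejector rod of the pin jig was taken out and the jig's cut-out has tripped. Take the rod from its rest and push it nose first partway into the sloping bore, let it go there, take it again further back by the handle behind the collar and push it fully home until the collar sits on the mouth of the bore. Then reset the tripped lever on the jig, fully off towards its outer edge first and then fully on towards the bore, leaving everything let go and the loose things round about undisturbed.

Things in the scene. Friction and masses are not known exactly. Their poses are not given: they have to be found in the camera images.
- rod_mid (a point): Centre and balance point, on the axis, of the loose steel ejector rod: 14 mm thick, 200 mm long, about 0.24 kg. Its x axis runs along the rod to the nose; the collar (30 mm wide) stands at x = -50 to -56 mm. At the start it lies level, axis 160 mm above the bench, in two V supports, nose roughly to the robot's left. Between the collar and the front support it is free all round.
- rod_nose (a point): Tip of the rod's rounded nose, on its axis, 100 mm ahead of rod_mid; same axes as rod_mid.
- rod_handle (a point): Middle of the rod's handle, 78 mm behind rod_mid on the axis: the 14 mm thick end with dark rings, 44 mm long (x = -56 to -100 mm from rod_mid), behind the collar. Same axes as rod_mid.
- rest: Fixed steel rest that carries the rod: plate 190 x 60 mm, 10 mm thick, origin under its centre, x along the rod. Its two V supports, 12 mm thick along x and about 60 mm high, stand at x = +70 and -78 mm.
- bore_mouth (a point): Centre of the mouth of the bore, 207 mm above the bench, in the steel bush (40 mm outside, 48 mm at its flange, the flange face being square to the bore) of the fixed pin jig. Its x axis points into the bore, 24 degrees below level and roughly to the robot's left; its y axis is level and points roughly to the robot, to the lever's side. Before the mouth there is free room down to the 12 mm base plate.
- bush: The bush itself; its origin and axes are those of bore_mouth. The bore is 17 mm wide and 156 mm deep along x, with a lead-in 23 mm wide at the mouth that narrows over 5 mm. The rod is home when its nose is 150 mm inside and the collar sits on the flange face. A rod let go partway stays there by friction, drooping within its play by up to 0.05 rad.
- trip (a joint): Cut-out lever on the jig's plate. 0 = fully off, leaning to the jig's outer edge (to bore_mouth's +y, away from the bore); 1.0 rad = fully on, leaning to the bore (-y); tripped it stands near upright (0.35 to 0.65; 0.5 is upright). Slight friction (about 1 N at the ball), no spring: it stays where it is left.
- trip_tip (a point): Centre of the lever's black ball (26 mm wide), 60 mm from the pivot, 199 mm above the bench when upright. The rod below it is 10 mm thick. The ball swings in a vertical plane along bore_mouth's y axis, from 29 mm to one side of the pivot (off) to 29 mm to the other (on), 192 mm up at both ends.
- lever_pivot (a point): Pivot of the cut-out lever, 139 mm above the bench, in a grey housing 70 mm long along the swing, 50 mm wide, whose top is 142 mm above the bench (152 at the hub). x axis level, over the bore and in its direction; y axis that of bore_mouth. It lies 105 mm to +y of the bore's line; beside it the bush's top is about 175 mm above the bench.
- riser_top (a point): Centre of the flat top, 105 mm above the bench, of the fixed plywood riser that carries jig and rest: 420 mm deep (x) and 835 mm wide (y), standing over the red trays.
- capsule: Bystander, loose: round black receiver capsule 40 mm wide, 15 mm high; origin under its centre.
- hexkey: Bystander, loose: bent steel hex key, 40 x 108 mm, 9 mm high; origin under its centre.
- tin: Bystander, loose: round steel tin 69 mm wide, 40 mm high; origin under its centre.

How it is judged:
By the outcome, as a careful person would: the job done as asked, in the order asked, and still so for the second after the job is handed in, with the robot touching nothing.
It also fails if it takes over 58 s, if anything falls off the work surface, if the arm or the gripper's body presses on something with over 40 N, if the wrist force passes 120 N, or if a joint passes its speed limit or range.

## Working session

There is one attempt and no reset: what is moved stays moved. The work goes in short steps, Python scripts to look and compute and a shell command to move; the robot and the scene stay as the last step left them, time stands still between calls to the robot, and variables do not carry over. Pictures are saved under pics/ and viewed, and the job is handed in when it is done.

```bash
ls; mkdir -p pics
cat > h.py <<'E'
import numpy as np, cv2, json
from plant import sense, imaging, order, masks_of, pinpoint
from scipy.spatial.transform import Rotation as R
def rot(q): return R.from_quat([q[1],q[2],q[3],q[0]])
def snap(n,f):
    p,d=imaging.snapshot(n); cv2.imwrite('pics/'+f,p[:,:,::-1]); np.save('pics/d_'+n+'.npy',d); return p,d
def cam(n):
    c=imaging.camera_info(n); a=np.array(c['attitude'])
    Rm=rot(a).as_matrix() if a.size==4 else a.reshape(3,3)
    return c,Rm,np.array(c['eye'])
def ray(n,u,v):
    c,Rm,e=cam(n); return e,Rm@np.array([(u-c['cx'])/c['fx'],(v-c['cy'])/c['fy'],1.])
def atz(n,u,v,z):
    e,r=ray(n,u,v); return e+r*(z-e[2])/r[2]
def atd(n,u,v,d):
    e,r=ray(n,u,v); return e+r*d
def proj(n,P):
    c,Rm,e=cam(n); q=Rm.T@(np.array(P)-e); return np.array([c['fx']*q[0]/q[2]+c['cx'],c['fy']*q[1]/q[2]+c['cy']])
E
python3 - <<'E'
from h import *
print(sense())
for n in('scene','top'):
    print(imaging.camera_info(n)); p,d=snap(n,n+'0.png')
    for t in ['rod_mid','rod_nose','rod_handle','bore_mouth','trip_tip','lever_pivot','rest','riser_top']:
        r=pinpoint(n,t)
        for x in r[:2]:
            u,v=x['point'][0]*560,x['point'][1]*420
            dd=d[min(int(v),419),min(int(u),559)]
            print(n,t,round(x['p'],2),round(u,1),round(v,1),np.round(atd(n,u,v,dd),3))
E
```

```text
pics
{'clock': 0.0, 'qpos': array([-1.16881654,  0.62933731,  0.03840946,  1.51841887, -0.02698836,
        0.99631281, -0.01998893]), 'dq': array([ 8.25354874e-05, -5.90259023e-04, -1.09108953e-03, -9.46058834e-04,
        5.90960119e-05,  1.38614775e-03,  4.03820289e-05]), 'effort': array([ 1.76813792e-04, -5.63396752e+01,  1.22621287e+00, -1.93447226e+01,
        1.09661461e-02,  1.02266928e-02,  1.36849030e-05]), 'tcp_pos': array([0.29275338, 0.57960347, 0.23037796]), 'tcp_rot': array([-2.18612284e-04,  2.31742449e-01,  9.72776684e-01, -9.54934092e-04]), 'force': array([-0.21279957, -0.00982652, -0.2407526 ]), 'wrist_torque': array([-0.01649399, -0.07798141, -0.05647985]), 'opening': 0.08538689027122415}
{'fx': 389.210897215017, 'fy': 389.210897215017, 'cx': 283.1985566395235, 'cy': 206.7739171981147, 'eye': array([ 0.17962519, -0.02019057,  1.00056717]), 'attitude': array([ 0.15796033, -0.66552114,  0.70936108, -0.17010882])}
scene rod_mid 0.82 383.4 257.9 [ 0.476 -0.282  0.113]
scene rod_handle 0.83 417.3 253.2 [ 0.464 -0.345  0.167]
scene bore_mouth 0.9 220.5 220.8 [0.558 0.09
[... 212 characters left out ...]

scene riser_top 0.87 284.7 251.8 [ 0.51  -0.047  0.103]
{'fx': 452.8777724469156, 'fy': 452.8777724469156, 'cx': 278.2698978635625, 'cy': 211.1576596247647, 'eye': array([0.50004702, 0.00197606, 1.17478725]), 'attitude': array([ 0.0074757 , -0.70324932,  0.70865076, -0.05655629])}
top rod_mid 0.79 370.0 271.8 [ 0.454 -0.273  0.169]
top rod_nose 0.66 328.9 277.6 [ 0.442 -0.18   0.168]
top rod_handle 0.64 402.3 267.9 [ 0.461 -0.349  0.163]
top bore_mouth 0.93 201.5 223.9 [0.562 0.099 0.197]
top trip_tip 0.57 132.6 259.6 [0.487 0.256 0.14 ]
top lever_pivot 0.84 140.7 266.8 [0.471 0.235 0.155]
top rest 0.55 365.0 273.0 [ 0.451 -0.263  0.164]
top riser_top 0.79 267.3 246.5 [ 0.514 -0.046  0.104]
```

View pics/scene0.png

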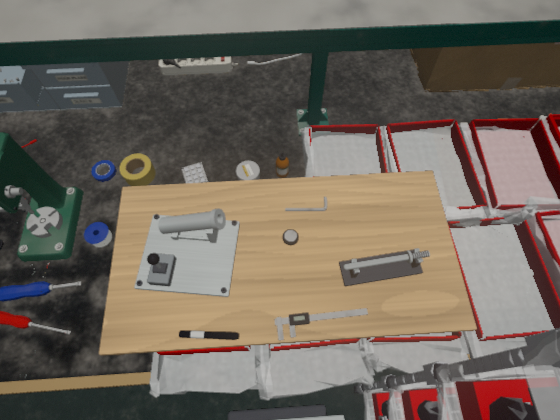

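View pics/top0.png

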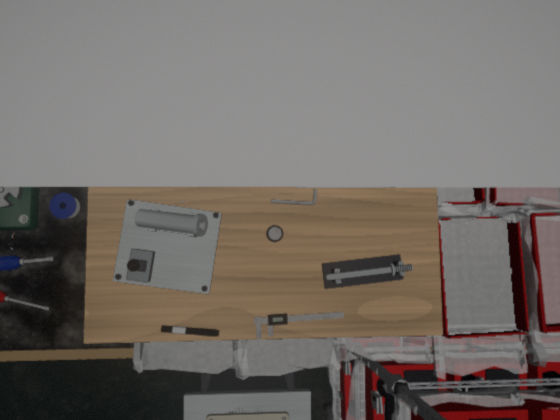

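The pictures show the jig at left (bush mouth at about 215,220 in scene, lever at 153,260), the rod on its rest at right (345–428, 268–252), and the capsule and hex key between them. Calipers and a pen lie at the front edge. I'll zoom in and fit the geometry.

```bash
cat > fit.py <<'E'
from h import *
def cloud(n,mask,d):
    v,u=np.nonzero(mask&(d>0)); c,Rm,e=cam(n)
    z=d[v,u]; P=np.stack([(u+0-c['cx'])/c['fx']*z,(v+0-c['cy'])/c['fy']*z,z],1)
    return P@Rm.T+e,u,v
E
python3 - <<'E'
from fit import *
for n in('scene','top'):
    p,d=snap(n,n+'1.png')
    for t in ['rod_mid','bush','trip_tip','capsule','hexkey','tin','rest']:
        r=masks_of(n,t)
        for x in r[:1]:
            m=x['region']; P,u,v=cloud(n,m,d)
            np.save(f'pics/m_{n}_{t}.npy',m)
            print(n,t,round(x['p'],2),m.sum(),np.round(P.min(0),3),np.round(P.max(0),3),np.round(np.median(P,0),3))
    a=cv2.resize(p[190:310,100:260],None,fx=5,fy=5,interpolation=cv2.INTER_CUBIC);b=cv2.resize(p[220:310,310:450],None,fx=5.6,fy=5.6,interpolation=cv2.INTER_CUBIC)
    cv2.imwrite(f'pics/{n}_jig.png',a[:,:,::-1]);cv2.imwrite(f'pics/{n}_rod.png',b[:,:,::-1])
print(proj('scene',sense()['tcp_pos']))
d=np.load('pics/d_scene.npy')
for u,v in [(500,360),(440,375),(540,345),(380,380)]: print(u,v,atd('scene',u,v,d[v,u]))
E
```

```text
scene rod_mid 0.96 460 [ 0.437 -0.371  0.153] [ 0.471 -0.175  0.177] [ 0.452 -0.275  0.167]
scene bush 0.83 1075 [0.536 0.087 0.145] [0.595 0.246 0.233] [0.562 0.156 0.195]
scene trip_tip 0.68 126 [0.465 0.228 0.116] [0.512 0.282 0.216] [0.473 0.238 0.208]
scene capsule 0.39 538 [ 0.439 -0.387  0.106] [ 0.485 -0.175  0.177] [ 0.454 -0.288  0.166]
scene hexkey 0.44 177 [ 0.612 -0.164  0.103] [ 0.649 -0.058  0.118] [ 0.619 -0.12   0.113]
scene tin 0.93 421 [ 0.719  0.008 -0.   ] [0.854 0.079 0.106] [0.79  0.041 0.04 ]
scene rest 0.71 1627 [ 0.415 -0.372  0.103] [ 0.499 -0.174  0.167] [ 0.445 -0.268  0.116]
top rod_mid 0.57 573 [ 0.439 -0.372  0.112] [ 0.473 -0.175  0.175] [ 0.453 -0.28   0.165]
top bush 0.9 1319 [0.536 0.087 0.115] [0.603 0.248 0.23 ] [0.568 0.161 0.193]
top trip_tip 0.67 156 [ 0.613 -0.161  0.102] [ 0.644 -0.055  0.118] [ 0.618 -0.108  0.112]
top capsule 0.68 212 [ 0.526 -0.081  0.105] [ 0.561 -0.043  0.124] [ 0.543 -0.062  0.118]
top hexkey 0.46 210 [ 0.611 -0.164  0.1  ] [ 0.649 -0.055  0.118] [ 0.618 -0.127  0.112]
top rest 0.81 1635 [ 0.414 -0.372  0.099] [ 0.49  -0.174  0.169] [ 0.457 -0.266  0.114]
[-46.13645305 358.47434642]
500 360 [ 0.21266158 -0.31094784  0.45039709]
440 375 [ 0.20650647 -0.29655304  0.26605917]
540 345 [ 0.21499901 -0.27793985  0.59593523]
380 380 [ 0.23929291 -0.41698614 -0.70478875]
```

View pics/scene_jig.png

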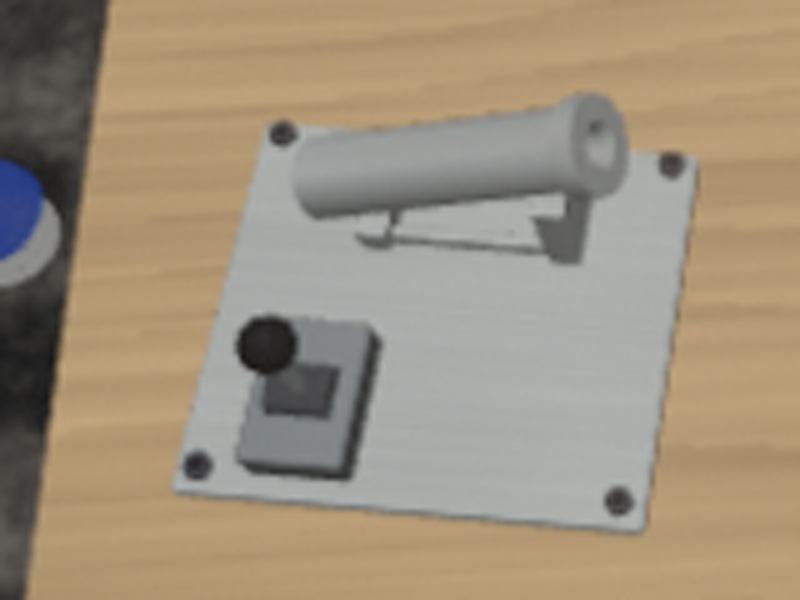

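View pics/top_rod.png

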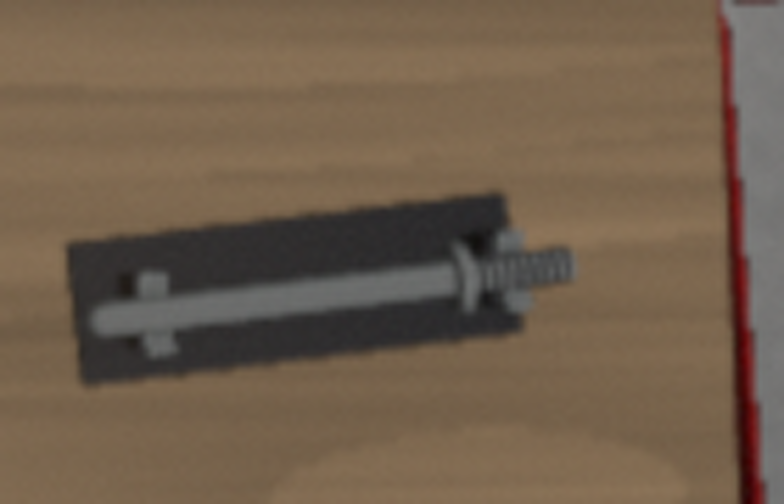

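Run:
```python
from fit import *
for n in ('scene','top'):
    d=np.load(f'pics/d_{n}.npy'); P,u,v=cloud(n,d>0,d)
    s=(P[:,0]<0.9)&(P[:,2]>0.25)&(P[:,0]>-.2)
    print(n,s.sum())
    Q=P[s]; 
    for z in np.arange(.25,1.0,.05):
        k=(Q[:,2]>=z)&(Q[:,2]<z+.05)
        if k.any(): print(round(z,2),k.sum(),np.round(Q[k].min(0),3),np.round(Q[k].max(0),3))
p=cv2.imread('pics/scene1.png')[300:420,340:560]; cv2.imwrite('pics/pole.png',cv2.resize(p,None,fx=3.6,fy=3.6,interpolation=cv2.INTER_CUBIC))
```

```text
scene 26944
0.25 3552 [ 0.136 -0.443  0.25 ] [0.765 0.578 0.3  ]
0.3 762 [ 0.137 -0.423  0.3  ] [ 0.223 -0.295  0.35 ]
0.35 4146 [ 0.136 -0.694  0.35 ] [0.877 0.55  0.4  ]
0.4 15270 [ 0.203 -0.677  0.4  ] [0.9   0.533 0.45 ]
0.45 356 [ 0.203 -0.325  0.45 ] [ 0.223 -0.308  0.5  ]
0.5 268 [ 0.156 -0.312  0.5  ] [ 0.231 -0.28   0.55 ]
0.55 2305 [ 0.149 -0.316  0.55 ] [ 0.233 -0.276  0.6  ]
0.6 285 [ 0.208 -0.291  0.6  ] [ 0.224 -0.272  0.637]
top 4074
0.25 3564 [ 0.155 -0.639  0.25 ] [ 0.222 -0.287  0.3  ]
0.3 291 [ 0.174 -0.603  0.3  ] [ 0.222 -0.295  0.35 ]
0.35 184 [ 0.202 -0.326  0.35 ] [ 0.222 -0.309  0.4  ]
0.4 35 [ 0.218 -0.325  0.4  ] [ 0.222 -0.309  0.415]
```

The jig crop shows the ball at (268,343) standing left of its slot and the flange mouth at (598,140). The rod crop shows the nose at (95,320), the collar at (467,275) and the handle behind it.

View pics/pole.png

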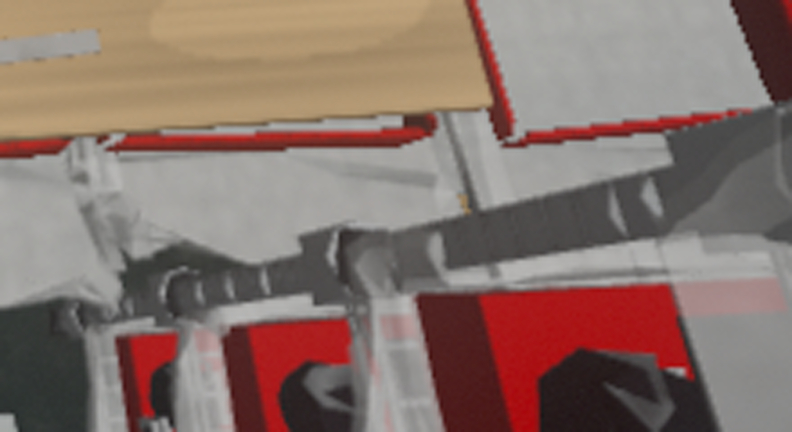

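Run:
```python
from fit import *
for n in ('scene',):
    d=np.load(f'pics/d_{n}.npy'); P,u,v=cloud(n,d>0,d)
    for z in (.25,.35,.5,.55):
      k=(P[:,2]>=z)&(P[:,2]<z+.05)&(P[:,0]<.6)&(u>340)
      print(z,np.round(np.percentile(P[k],[0,50,100],axis=0),2).tolist(),u[k].min(),u[k].max(),v[k].min(),v[k].max())
      k=(P[:,2]>=z)&(P[:,2]<z+.05)&(P[:,0]>=.6)
      print('  far',np.round(np.percentile(P[k],[0,50,100],axis=0),2).tolist() if k.any() else 0)
# rod fit
for n in('scene','top'):
    d=np.load(f'pics/d_{n}.npy'); m=np.load(f'pics/m_{n}_rod_mid.npy'); P,u,v=cloud(n,m,d)
    P=P[(P[:,2]>.155)]
    c=P.mean(0); w=np.linalg.svd(P[:,:2]-c[:2])[2][0]; w*=np.sign(w[1])
    t=(P[:,:2]-c[:2])@w
    print(n,c,w,np.degrees(np.arctan2(-w[0],w[1])),t.min(),t.max(), 'ends',c[:2]+w*t.max(),c[:2]+w*t.min())
    # silhouette: width-center per axial bin
    q=(P[:,:2]-c[:2])@np.array([w[1],-w[0]])
    for a in np.arange(-.1,.1,.02):
        k=(t>=a)&(t<a+.02)
        if k.any(): print('  ',round(a+.01,3),np.round([q[k].min(),q[k].max(),P[k,2].max()],4))
    # bush
    m=np.load(f'pics/m_{n}_bush.npy'); P,u,v=cloud(n,m,d); np.save(f'pics/P_{n}_bush.npy',P)
```

```text
0.25 [[0.14, -0.44, 0.25], [0.18, -0.35, 0.29], [0.22, -0.29, 0.3]] 436 534 364 419
  far [[0.61, -0.19, 0.25], [0.72, 0.56, 0.27], [1.0, 0.58, 0.3]]
0.35 [[0.14, -0.39, 0.35], [0.15, -0.36, 0.36], [0.22, -0.31, 0.4]] 467 538 357 419
  far [[0.87, -0.69, 0.38], [0.87, -0.05, 0.39], [0.88, 0.55, 0.4]]
0.5 [[0.16, -0.31, 0.5], [0.22, -0.3, 0.54], [0.23, -0.28, 0.55]] 518 536 334 411
  far 0
0.55 [[0.15, -0.32, 0.55], [0.19, -0.29, 0.56], [0.23, -0.28, 0.6]] 523 559 328 419
  far 0
scene [ 0.45307289 -0.27378327  0.16675143] [-0.10623885  0.99434064] 6.098546547928127 -0.0979984780079241 0.09904940070515438 ends [ 0.44254999 -0.17529443] [ 0.46348413 -0.37122714]
   -0.09 [-0.0057  0.007   0.1695]
   -0.07 [-0.0052  0.0075  0.1693]
   -0.05 [-0.0116  0.0123  0.1767]
   -0.03 [-0.0037  0.0054  0.1699]
   -0.01 [-0.0036  0.0055  0.1697]
   0.01 [-0.0048  0.0056  0.1697]
   0.03 [-0.0057  0.0049  0.1708]
   0.05 [-0.0044  0.0047  0.1697]
   0.07 [-0.0053  0.0077  0.1695]
   0.09 [-0.006   0.0072  0.1684]
top [ 0.4538148  -0.27656718  0.16488956] [-0.10724498  0.99423263] 6.156524935203297 -0.09642513486168178 0.10234032809717704 ends [ 0.44283931 -0.17481709] [ 0.46415591 -0.3724362 ]
   -0.09 [-0.0072  0.0063  0.1706]
   -0.07 [-0.0074  0.0061  0.1695]
   -0.05 [-0.0132  0.0141  0.1749]
   -0.03 [-0.0074  0.0062  0.1685]
   -0.01 [-0.0073  0.0061  0.1707]
   0.01 [-0.007   0.0062  0.1697]
   0.03 [-0.0073  0.0065  0.1681]
   0.05 [-0.0073  0.0068  0.1691]
   0.07 [-0.0069  0.0066  0.1692]
   0.09 [-0.0064  0.0062  0.1689]
```

```bash
cat > bush.py <<'E'
from fit import *
from scipy.optimize import least_squares
S=[]
for n in('scene','top'):
    P=np.load(f'pics/P_{n}_bush.npy'); e=cam(n)[2]; 
    d=(P-e); d/=np.linalg.norm(d,axis=1)[:,None]; S.append((P,d))
def axes(ph):
    a=np.radians(24); x=np.array([-np.sin(ph)*np.cos(a),np.cos(ph)*np.cos(a),-np.sin(a)])
    y=np.array([-np.cos(ph),-np.sin(ph),0]); return x,y,np.cross(x,y)
def res(q,full=False):
    x,y,z=axes(q[2]); out=[]
    for i,(P,d) in enumerate(S):
        Q=P+d*q[3+i]-np.array([q[0],q[1],.207])
        s=Q@x; r=np.hypot(Q@y,Q@z)
        k=(s>.012)&(s<.135)&(r>.012)
        w=np.where(k,r-.020,0); 
        kf=(abs(s)<.006)&(r<.022)&(r>.0125)
        w=np.where(kf,s,w); out.append(w)
        if full: print(k.sum(),kf.sum(),s.min(),s.max(),np.std(w[k]),np.std(w[kf]))
    return np.concatenate(out)
if __name__=='__main__':
    q=np.array([.56,.098,0.05,0,0])
    for _ in range(6):
        f=least_squares(res,q,loss='soft_l1',f_scale=.002,diff_step=1e-3,x_scale=[.01,.01,.1,.005,.005]); q=f.x
    print(q,np.degrees(q[2]),f.cost); res(q,True)
    x,y,z=axes(q[2]); print(x,y,z)
    # lever
    for n in('scene','top'):
        for t in('trip_tip','lever_pivot'): print(n,t)
    print('clock',sense()['clock'])
    # mouth pixel rays at z=.207
    print(atz('scene',220.5,220.8,.207),atz('top',201.5,223.9,.207))
    print('pivot', atz('scene',159,266.9,.139),atz('top',140.7,266.8,.139),'ball',atz('scene',151.8,256.7,.199))
    m=np.array([q[0],q[1],.207])
    for c in([.5,.24],[.47,.235]):
        D=np.array([*c,.139])-m; h=np.array([-np.sin(q[2]),np.cos(q[2]),0]); print(D@h,D@y)
E
python3 bush.py
```

```text
[ 5.59174395e-01  9.64108956e-02 -1.49336065e-01  2.31670932e-04
 -9.82243376e-04] -8.556326237349442 0.0010593920264971373
699 104 -0.0035549519069548903 0.15746655235500712 0.0011772368714320063 0.0009486312737691109
857 120 -0.0022981006404082043 0.17320094510544737 0.0012637397581876195 0.0009292270659007711
[ 0.13591877  0.90337777 -0.40673664] [-0.98887008  0.14878162  0.        ] [0.06051494 0.4022097  0.91354546]
scene trip_tip
scene lever_pivot
top trip_tip
top lever_pivot
clock 1.7
[0.55401366 0.09480249 0.207     ] [0.56145935 0.09761461 0.207     ]
pivot [0.47805685 0.24475503 0.139     ] [0.47081522 0.23824094 0.139     ] ball [0.48138927 0.24367821 0.199     ]
0.13318690645436318 0.07987920824339564
0.1237791074807559 0.10880140246292531
```

Run:
```python
from fit import *
p=cv2.imread('pics/top1.png')[190:310,100:240]; cv2.imwrite('pics/tj.png',cv2.resize(p,None,fx=5,fy=5,interpolation=cv2.INTER_CUBIC))
# dark ball in scene/top clouds
for n in('scene','top'):
    d=np.load(f'pics/d_{n}.npy'); im=cv2.imread(f'pics/{n}1.png').max(2)
    P,u,v=cloud(n,d>0,d); g=im[v,u]
    k=(g<60)&(P[:,2]>.17)&(P[:,2]<.225)&(P[:,0]>.42)&(P[:,0]<.56)&(P[:,1]>.19)&(P[:,1]<.30)
    Q=P[k]; print(n,k.sum(),np.round(Q.mean(0),4),np.round(Q.max(0),4),np.round(Q.min(0),4), u[k].mean(),v[k].mean())
    e=cam(n)[2]
    from scipy.optimize import least_squares
    f=least_squares(lambda c:np.linalg.norm(Q-c,axis=1)-.013,Q.mean(0)-[0,0,.01],loss='soft_l1',f_scale=.002); print('ball',f.x)
```

```text
scene 97 [0.4735 0.2378 0.2078] [0.4839 0.2489 0.2161] [0.4646 0.2282 0.1756] 152.98969072164948 258.659793814433
ball [0.47766754 0.24009213 0.19963681]
top 119 [0.4769 0.2383 0.2068] [0.489  0.2514 0.2142] [0.466  0.2272 0.1939] 133.109243697479 264.89915966386553
ball [0.47633186 0.24038085 0.19827928]
```

```bash
cat > plan.py <<'E'
from h import *
def tool(xdir,tilt=0.0,roll=0):
    """tool x along horizontal dir, z down; then nose-down tilt (rad)"""
    x=np.array([xdir[0],xdir[1],0.]);x/=np.linalg.norm(x); z=np.array([0,0,-1.]); y=np.cross(z,x)
    return R.from_matrix(np.stack([x,y,z],1))*R.from_rotvec([0,-tilt,0])
ROD=np.array([-.1067,.9943]); H=np.array([.1488,.9889])
MID=np.array([.4532,-.2735,.160]); MOUTH=np.array([.5592,.0964,.207])
A24=np.radians(24)
BX=np.array([H[0]*np.cos(A24),H[1]*np.cos(A24),-np.sin(A24)])
BY=np.array([-H[1],H[0],0]); BZ=np.cross(BX,BY)
def plan(wps,smax=.045,rmax=.12,start=None):
    s=sense(); p=np.array(s['tcp_pos']); q=rot(s['tcp_rot'])
    if start: p,q=start
    for P,Q in wps:
        P=np.array(P); rv=(q.inv()*Q).as_rotvec(); d=P-p
        n=max(1,int(np.ceil(max(np.linalg.norm(d)/smax,np.linalg.norm(rv)/rmax))))
        p0,q0=p,q
        for i in range(n):
            qi=q0*R.from_rotvec(rv*i/n)
            print(np.round(rv/n,3).tolist(),np.round(qi.inv().apply(d/n)*100,2).tolist())
        print('--',n); p,q=P,Q
def st():
    s=sense(); q=rot(s['tcp_rot']); M=q.as_matrix()
    print('t',round(s['clock'],2),'tcp',np.round(s['tcp_pos'],4),'x',np.round(M[:,0],3),'z',np.round(M[:,2],3),'F',np.round(s['force'],1),'op',round(s['opening']*1000,1)); return s
E
python3 - <<'E'
from plan import *
st()
T=tool(ROD)
plan([([.45,.30,.34],rot(sense()['tcp_rot'])),([.52,.0,.33],T),([.456,-.3015,.25],T)])
E
```

```text
t 1.7 tcp [0.2931 0.5802 0.2313] x [-0.893  0.451  0.   ] z [-0.  0. -1.] F [ 0.  -0.6 -0.1] op 85.4
[0.0, 0.0, 0.0] [-3.33, -2.24, -1.36]
[0.0, 0.0, 0.0] [-3.33, -2.24, -1.36]
[0.0, 0.0, 0.0] [-3.33, -2.24, -1.36]
[0.0, 0.0, 0.0] [-3.33, -2.24, -1.36]
[0.0, 0.0, 0.0] [-3.33, -2.24, -1.36]
[0.0, 0.0, 0.0] [-3.33, -2.24, -1.36]
[0.0, 0.0, 0.0] [-3.33, -2.24, -1.36]
[0.0, 0.0, 0.0] [-3.33, -2.24, -1.36]
-- 8
[-0.0, -0.0, 0.111] [-2.2, -2.62, 0.11]
[-0.0, -0.0, 0.111] [-2.47, -2.37, 0.11]
[-0.0, -0.0, 0.111] [-2.72, -2.08, 0.11]
[-0.0, -0.0, 0.111] [-2.93, -1.76, 0.11]
[-0.0, -0.0, 0.111] [-3.11, -1.43, 0.11]
[-0.0, -0.0, 0.111] [-3.25, -1.08, 0.11]
[-0.0, -0.0, 0.111] [-3.35, -0.71, 0.11]
[-0.0, -0.0, 0.111] [-3.41, -0.34, 0.11]
[-0.0, -0.0, 0.111] [-3.42, 0.04, 0.11]
-- 9
[0.0, 0.0, 0.0] [-3.66, -1.2, 1.0]
[0.0, 0.0, 0.0] [-3.66, -1.2, 1.0]
[0.0, 0.0, 0.0] [-3.66, -1.2, 1.0]
[0.0, 0.0, 0.0] [-3.66, -1.2, 1.0]
[0.0, 0.0, 0.0] [-3.66, -1.2, 1.0]
[0.0, 0.0, 0.0] [-3.66, -1.2, 1.0]
[0.0, 0.0, 0.0] [-3.66, -1.2, 1.0]
[0.0, 0.0, 0.0] [-3.66, -1.2, 1.0]
-- 8
```

```bash
python3 -m handwheel '[[[0,0,0],[-1,-0.7,-4],8.5],[[0,0,0],[-2.5,-2,-3.5],8.5],[[0,0,0],[-3.5,-2.3,-2.5],8.5],[[0,0,0],[-3.6,-2.4,-1],8.5],[[0,0,0],[-3.6,-2.4,0],8.5],[[0,0,0],[-3.6,-2.4,0],8.5],[[0,0,0],[-3.6,-2.4,0],8.5],[[0,0,0],[-3.6,-2.4,0],8.5]]'; python3 -c "
from plan import *
st()
T=tool(ROD)
plan([([.5,.02,.33],T),([.456,-.3015,.25],T)])"
```

```text
clock: 2.5
tcp_pos: [0.4407, 0.315, 0.3449]
tcp_rot: [-0.0, 0.224, 0.975, 0.002]
force: [1.0, 0.2, -0.2]
opening: 0.0851
t 2.5 tcp [0.4407 0.315  0.3449] x [-0.9    0.437  0.002] z [ 0.     0.004 -1.   ] F [ 1.   0.2 -0.2] op 85.1
[0.0, -0.0, 0.112] [-2.02, -2.66, 0.15]
[0.0, -0.0, 0.112] [-2.31, -2.42, 0.15]
[0.0, -0.0, 0.112] [-2.57, -2.14, 0.15]
[0.0, -0.0, 0.112] [-2.79, -1.84, 0.16]
[0.0, -0.0, 0.112] [-2.98, -1.52, 0.16]
[0.0, -0.0, 0.112] [-3.13, -1.17, 0.16]
[0.0, -0.0, 0.112] [-3.24, -0.81, 0.16]
[0.0, -0.0, 0.112] [-3.31, -0.44, 0.16]
[0.0, -0.0, 0.112] [-3.34, -0.07, 0.16]
-- 9
[0.0, 0.0, 0.0] [-3.94, -0.98, 1.0]
[0.0, 0.0, 0.0] [-3.94, -0.98, 1.0]
[0.0, 0.0, 0.0] [-3.94, -0.98, 1.0]
[0.0, 0.0, 0.0] [-3.94, -0.98, 1.0]
[0.0, 0.0, 0.0] [-3.94, -0.98, 1.0]
[0.0, 0.0, 0.0] [-3.94, -0.98, 1.0]
[0.0, 0.0, 0.0] [-3.94, -0.98, 1.0]
[0.0, 0.0, 0.0] [-3.94, -0.98, 1.0]
-- 8
```

Tracking is good (some lag, about a row). I'll continue to above the rod.

```bash
python3 -m handwheel '[[[0,0,0.11],[-2,-2.7,0.1],8.5],[[0,0,0.11],[-2.3,-2.4,0.1],8.5],[[0,0,0.11],[-2.6,-2.1,0.1],8.5],[[0,0,0.11],[-2.8,-1.8,0.1],8.5],[[0,0,0.11],[-3,-1.5,0.1],8.5],[[0,0,0.11],[-3.1,-1.2,0.1],8.5],[[0,0,0.11],[-3.2,-0.8,0.1],8.5],[[0,0,0.11],[-3.3,-0.4,0.1],8.5],[[0,0,0.11],[-3.3,0,0.1],8.5],[[0,0,0],[-3.9,-1,1],8.5],[[0,0,0],[-3.9,-1,1],8.5],[[0,0,0],[-3.9,-1,1],8.5],[[0,0,0],[-3.9,-1,1],8.5],[[0,0,0],[-3.9,-1,1],8.5],[[0,0,0],[-3.9,-1,1],8.5],[[0,0,0],[-3.9,-1,1],8.5]]'; python3 -c "
from plan import *
st()
T=tool(ROD)
plan([([.456,-.3015,.25],T)])"
```

```text
clock: 4.1
tcp_pos: [0.4577, -0.2803, 0.2643]
tcp_rot: [0.004, 0.676, 0.737, 0.008]
force: [1.2, -0.2, 0.4]
opening: 0.0849
t 4.1 tcp [ 0.4577 -0.2803  0.2643] x [-0.087  0.996  0.005] z [ 0.017  0.007 -1.   ] F [ 1.2 -0.2  0.4] op 84.9
[0.017, -0.005, -0.02] [-2.1, -0.38, 1.41]
-- 1
```

```bash
python3 -m handwheel '[[[0.017,-0.005,0.02],[-2.1,-0.4,1.4],8.5],[[0,0,0],[0,0,0],8.5]]'; python3 -c "
from plan import *
st()
T=tool(ROD)
plan([([.456,-.3015,.20],T)])
for n in('scene','top'):
  p,d=snap(n,n+'2.png')
  a=p[150:350,300:480]; cv2.imwrite('pics/%s2c.png'%n,cv2.resize(a,None,fx=3,fy=3)[:,:,::-1])
"
```

```text
clock: 4.3
tcp_pos: [0.4524, -0.3089, 0.2492]
tcp_rot: [0.0, 0.687, 0.727, -0.002]
force: [-0.5, 0.6, -0.5]
opening: 0.0849
t 4.3 tcp [ 0.4524 -0.3089  0.2492] x [-0.057  0.998 -0.003] z [-0.002 -0.003 -1.   ] F [-0.5  0.6 -0.5] op 84.9
[-0.001, 0.002, -0.025] [0.37, 0.21, 2.46]
[-0.001, 0.002, -0.025] [0.36, 0.21, 2.46]
-- 2
```

View pics/scene2c.png

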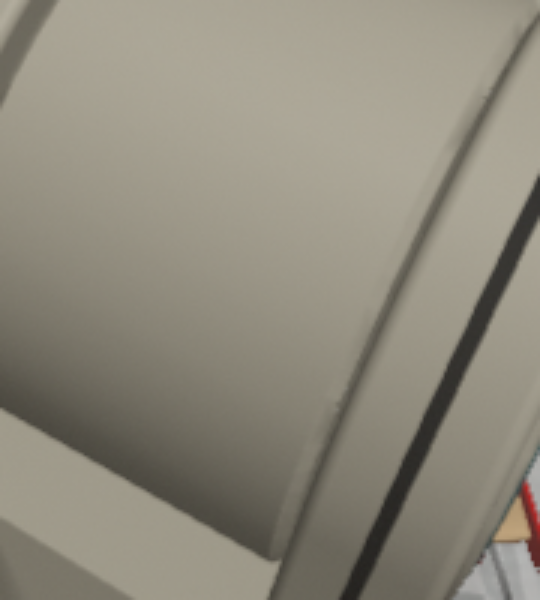

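View pics/top2c.png

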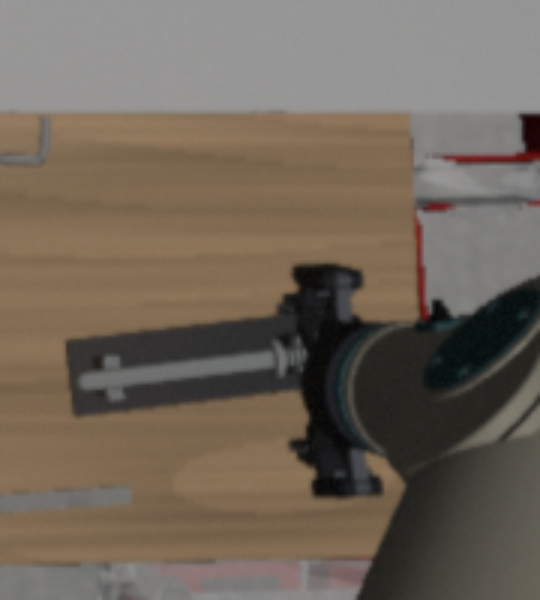

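The scene view is blocked by the arm. The top view shows the open fingers (around 330,280 to 345,485) straddling the rod line, their parallax consistent with the measured pose. Descending.

```bash
python3 -m handwheel '[[[0,0,-0.025],[0.35,0.2,2.5],8.5],[[0,0,-0.025],[0.35,0.2,2.5],8.5],[[0,0,0],[0,0,2],8.5],[[0,0,0],[0,0,0],8.5]]'; python3 -c "
from plan import *
st()
T=tool(ROD)
plan([([.456,-.3015,.139],T)])"
```

```text
clock: 4.8
tcp_pos: [0.4625, -0.2923, 0.1826]
tcp_rot: [0.004, 0.662, 0.749, 0.003]
force: [-0.5, 0.5, 0.6]
opening: 0.0852
t 4.8 tcp [ 0.4625 -0.2923  0.1826] x [-0.123  0.992 -0.001] z [ 0.009 -0.    -1.   ] F [-0.5  0.5  0.6] op 85.2
[0.005, 0.001, 0.008] [-0.41, -0.4, 2.18]
[0.005, 0.001, 0.008] [-0.42, -0.39, 2.18]
-- 2
```

```bash
python3 -m handwheel '[[[0.005,0,0.01],[-0.5,-0.5,2.1],8.5],[[0,0,0],[-0.2,-0.2,1.8],8.5],[[0,0,0],[0,0,0],8.5],[[0,0,0],[0,0,0],8.5]]'; python3 -c "
from plan import *
st()
T=tool(ROD)
plan([([.456,-.3015,.139],T)])"
```

```text
clock: 5.2
tcp_pos: [0.4622, -0.2962, 0.1485]
tcp_rot: [0.005, 0.663, 0.749, 0.004]
force: [-0.3, 0.1, -0.3]
opening: 0.0849
t 5.2 tcp [ 0.4622 -0.2962  0.1485] x [-0.122  0.993 -0.003] z [ 0.013 -0.001 -1.   ] F [-0.3  0.1 -0.3] op 84.9
[0.013, 0.003, 0.015] [-0.45, -0.69, 0.94]
-- 1
```

```bash
python3 -m handwheel '[[[0.013,0.003,0.015],[-0.5,-0.8,1.0],8.5],[[0,0,0],[0,0,0],8.5]]'; python3 -c "
from plan import *
st()
T=tool(ROD)
plan([([.456,-.3015,.139],T)])"
```

```text
clock: 5.4
tcp_pos: [0.4563, -0.3024, 0.1405]
tcp_rot: [0.001, 0.668, 0.744, 0.001]
force: [-0.3, 0.4, -0.2]
opening: 0.0848
t 5.4 tcp [ 0.4563 -0.3024  0.1405] x [-0.107  0.994 -0.001] z [ 0.003 -0.001 -1.   ] F [-0.3  0.4 -0.2] op 84.8
[0.003, 0.001, 0.001] [0.09, -0.02, 0.15]
-- 1
```

```bash
python3 -m handwheel '[[[0,0,0],[0,0,0.1],5],[[0,0,0],[0,0,0],2.5],[[0,0,0],[0,0,0],0],[[0,0,0],[0,0,0],0],[[0,0,0],[0,0,0],0],[[0,0,0],[0,0,0],0],[[0,0,0],[0,0,0],0],[[0,0,0],[0,0,0],0]]' 80; python3 -c "
from plan import *
st()"
```

```text
clock: 6.2
tcp_pos: [0.4578, -0.3029, 0.1409]
tcp_rot: [0.003, 0.668, 0.744, 0.001]
force: [-0.8, -0.1, 0.1]
opening: 0.0114
t 6.2 tcp [ 0.4578 -0.3029  0.1409] x [-0.107  0.994 -0.003] z [ 0.006 -0.002 -1.   ] F [-0.8 -0.1  0.1] op 11.4
```

```bash
python3 -m handwheel '[[[0,0,0],[0,0,0],0],[[0,0,0],[0,0,0],0],[[0,0,0],[0,0,-1.0],0],[[0,0,0],[0,0,-1.0],0]]' 80; python3 -c "
from plan import *
st()
snap('top','top3.png');snap('scene','scene3.png')
p=cv2.imread('pics/top3.png')[200:320,280:440];cv2.imwrite('pics/top3c.png',cv2.resize(p,None,fx=5,fy=5))
"
```

```text
clock: 6.6
tcp_pos: [0.4562, -0.3019, 0.1603]
tcp_rot: [0.001, 0.668, 0.744, 0.001]
force: [1.1, 0.2, -1.5]
opening: 0.0111
t 6.6 tcp [ 0.4562 -0.3019  0.1603] x [-0.107  0.994 -0.   ] z [ 0.002 -0.    -1.   ] F [ 1.1  0.2 -1.5] op 11.1
```

View pics/top3c.png

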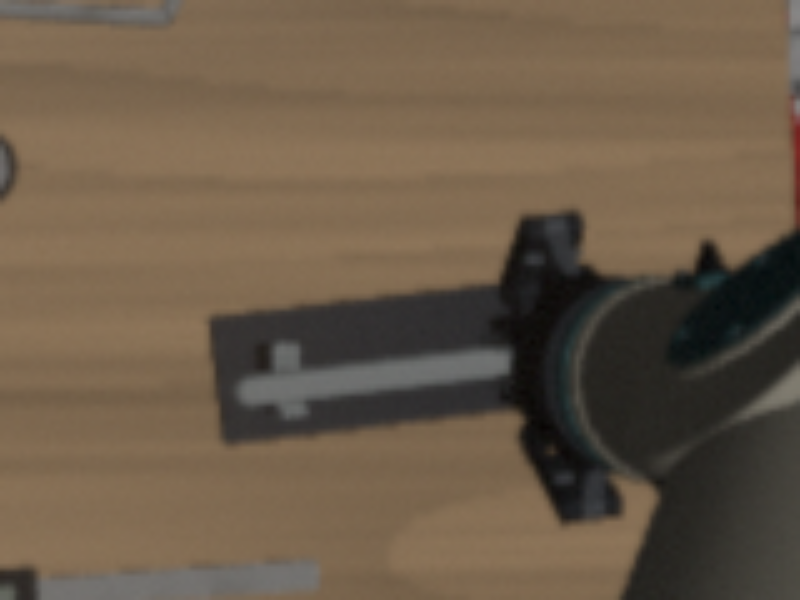

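```bash
cat >> plan.py <<'E'
G=.029; ZG=.019
def ins(s,dz=0,dy=0,g=None):
    T=tool(H,A24); tz=T.apply([0,0,1]); return MOUTH+BX*(s-.1-(G if g is None else g))+ZG*tz+BZ*dz+BY*dy, T
E
python3 -c "
from plan import *
st()
T=tool(ROD)
print(ins(-.06),ins(.1),np.round(ins(0)[1].as_matrix(),3))
P,Q=ins(-.06)
plan([([.456,-.302,.25],T),(P+[0,0,.0],Q)])"
```

```text
t 6.7 tcp [ 0.4572 -0.3026  0.1614] x [-0.107  0.994 -0.002] z [ 0.005 -0.002 -1.   ] F [-0.4  0.2 -3. ] op 11.6
(array([ 0.53235829, -0.08198553,  0.26651586]), Rotation.from_matrix(array([[ 1.35931170e-01,  9.88868035e-01, -6.05204562e-02],
                            [ 9.03375902e-01, -1.48795190e-01, -4.02208865e-01],
                            [-4.06736643e-01, -5.55111512e-17, -9.13545458e-01]]))) (array([0.55410798, 0.06255928, 0.201438  ]), Rotation.from_matrix(array([[ 1.35931170e-01,  9.88868035e-01, -6.05204562e-02],
                            [ 9.03375902e-01, -1.48795190e-01, -4.02208865e-01],
                            [-4.06736643e-01, -5.55111512e-17, -9.13545458e-01]]))) [[ 0.136  0.989 -0.061]
 [ 0.903 -0.149 -0.402]
 [-0.407 -0.    -0.914]]
[0.002, 0.001, 0.0] [0.03, -0.03, -4.43]
[0.002, 0.001, 0.0] [0.03, -0.04, -4.43]
-- 2
[0.009, -0.069, 0.042] [3.51, 1.66, -0.28]
[0.009, -0.069, 0.042] [3.55, 1.5, -0.53]
[0.009, -0.069, 0.042] [3.56, 1.35, -0.79]
[0.009, -0.069, 0.042] [3.55, 1.19, -1.05]
[0.009, -0.069, 0.042] [3.52, 1.03, -1.31]
[0.009, -0.069, 0.042] [3.46, 0.87, -1.56]
-- 6
```

```bash
python3 -m handwheel '[[[0,0,0],[0,0,-2.5],0],[[0,0,0],[0,0,-3.5],0],[[0,0,0],[0,0,-2.5],0],[[0.006,-0.046,0.028],[2.3,1.1,-0.2],0],[[0.006,-0.046,0.028],[2.3,1.05,-0.3],0],[[0.006,-0.046,0.028],[2.4,1,-0.4],0],[[0.006,-0.046,0.028],[2.4,0.9,-0.5],0],[[0.006,-0.046,0.028],[2.4,0.8,-0.6],0],[[0.006,-0.046,0.028],[2.4,0.75,-0.75],0],[[0.006,-0.046,0.028],[2.35,0.7,-0.9],0],[[0.006,-0.046,0.028],[2.3,0.6,-1],0],[[0.006,-0.046,0.028],[1.5,0.3,-0.7],0],[[0,0,0],[0,0,0],0],[[0,0,0],[0,0,0],0]]' 80; python3 -c "
from plan import *
st()
P,Q=ins(-.06)
plan([(P+[0,0,.0],Q)])"
```

```text
clock: 8.1
tcp_pos: [0.5322, -0.0821, 0.2652]
tcp_rot: [0.142, 0.745, 0.632, -0.159]
force: [0.4, -1.2, -3.1]
opening: 0.0117
t 8.1 tcp [ 0.5322 -0.0821  0.2652] x [ 0.152  0.896 -0.417] z [-0.057 -0.413 -0.909] F [ 0.4 -1.2 -3.1] op 11.7
[0.005, 0.011, -0.017] [-0.04, 0.01, -0.12]
-- 1
```

```bash
python3 -m handwheel '[[[0.005,0.011,-0.017],[-0.05,0,-0.12],0],[[0,0,0],[0,0,0],0]]' 80
cat > look.py <<'E'
import sys
from plan import *
from fit import cloud
tag=sys.argv[1]; s=st()
P0=np.array(s['tcp_pos']); q=rot(s['tcp_rot'])
for n in('scene','top'):
    p,d=snap(n,n+tag+'.png')
    for t in('rod_nose','rod_mid','rod_handle'):
        for x in pinpoint(n,t)[:1]:
            print(n,t,round(x['p'],2),np.round(np.array(x['point'])*[560,420],1))
    for nm,off in(('nose',.1+G),('mid',G)):
        X=P0+q.apply([off,0,-ZG]); print('  exp',nm,np.round(X,4),np.round(proj(n,X),1))
    print('  mouth',np.round(proj(n,MOUTH),1))
    for x in masks_of(n,'rod_mid')[:1]:
        m=x['region']; C,u,v=cloud(n,m,d); 
        L=q.inv().apply(C-P0)
        k=(abs(L[:,1])<.012)&(L[:,2]<0)&(L[:,2]>-.045); L=L[k]
        print('  mask',round(x['p'],2),len(L))
        for a in np.arange(-.08,.14,.02):
            j=(L[:,0]>=a)&(L[:,0]<a+.02)
            if j.sum()>3: print('   ',round(a+.01,2),j.sum(),'y',np.round([L[j,1].min(),L[j,1].max(),np.median(L[j,1])],4),'zmin',np.round(np.percentile(L[j,2],[5,20]),4))
        if len(L): print('   xmax',L[:,0].max(),L[:,0].min())
    a=p[170:290,100:280]; cv2.imwrite(f'pics/{n}{tag}c.png',cv2.resize(a,None,fx=4.4,fy=4.4,interpolation=cv2.INTER_CUBIC)[:,:,::-1])
E
python3 look.py 4
```

```text
clock: 8.3
tcp_pos: [0.5313, -0.0833, 0.2668]
tcp_rot: [0.135, 0.741, 0.638, -0.158]
force: [-0.5, -0.4, -2.1]
opening: 0.0118
t 8.3 tcp [ 0.5313 -0.0833  0.2668] x [ 0.135  0.904 -0.405] z [-0.062 -0.401 -0.914] F [-0.5 -0.4 -2.1] op 11.8
scene rod_nose 0.96 [241.8 217.1]
scene rod_mid 0.78 [283.7 210.1]
scene rod_handle 0.73 [321.6 206.5]
  exp nose [0.5499 0.041  0.2319] [243.6 216.3]
  exp mid [ 0.5364 -0.0495  0.2724] [285.4 211.3]
  mouth [219.8 218.8]
  mask 0.88 424
    -0.07 41 y [-0.008   0.0038 -0.0033] zmin [-0.0288 -0.0272]
    -0.05 69 y [-0.0074  0.0055 -0.0033] zmin [-0.0285 -0.0272]
    -0.03 94 y [-0.0116  0.0111 -0.0041] zmin [-0.0337 -0.0316]
    -0.01 26 y [-0.0077  0.0037 -0.0022] zmin [-0.028  -0.0274]
    0.05 28 y [-0.0071  0.0029 -0.0038] zmin [-0.0285 -0.0272]
    0.07 55 y [-0.0069  0.0061 -0.0036] zmin [-0.028  -0.0269]
    0.09 51 y [-0.0079  0.005  -0.0028] zmin [-0.0274 -0.0266]
    0.11 50 y [-0.0073  0.0051 -0.0028] zmin [-0.0284 -0.0266]
    0.13 10 y [-0.0073  0.0014 -0.0036] zmin [-0.0265 -0.0261]
   xmax 0.12583273554414148 -0.07110537979676904
top rod_handle 0.83 [306.7 241.5]
  exp nose [0.5499 0.041  0.2319] [227.9 228.5]
  exp mid [ 0.5364 -0.0495  0.2724] [272.6 233.9]
  mouth [202.1 225. ]
  mask 0.53 270
    -0.07 39 y [-0.0077  0.0047 -0.0018] zmin [-0.0268 -0.0258]
    -0.05 74 y [-0.0088  0.0051 -0.0022] zmin [-0.0269 -0.0256]
    -0.03 107 y [-0.0115  0.0113 -0.0014] zmin [-0.0334 -0.03  ]
    -0.01 50 y [-0.0113  0.0074 -0.0018] zmin [-0.0324 -0.0279]
   xmax -0.0022883596183481906 -0.0693652123349188
```

View pics/scene4c.png

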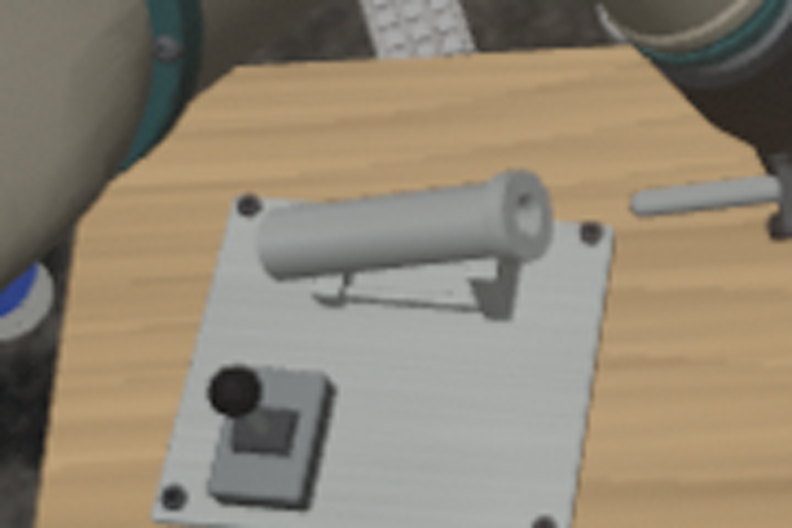

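View pics/top4c.png

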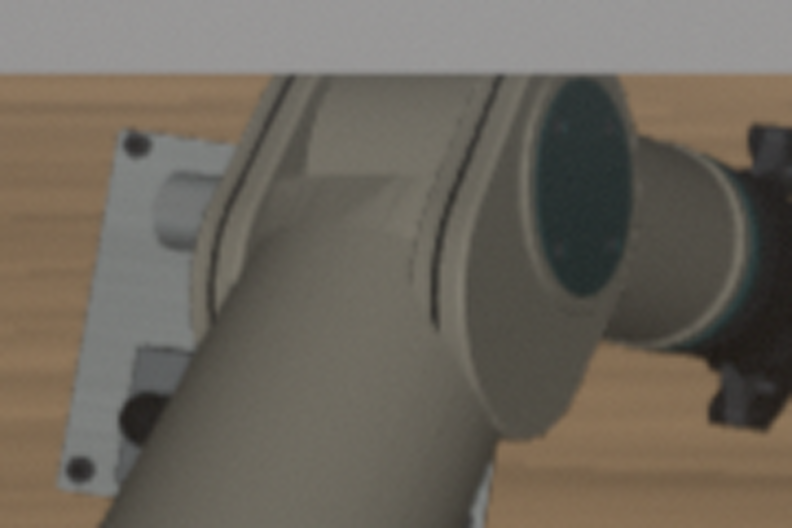

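The scene crop shows the rod nose at (635,203), in line with the bore mouth at (525,212), with the arm clear of the bush. One numeric check of the rod axis from the depth points, fitted the same way as the bush, then insertion.

```bash
cat > rodfit.py <<'E'
from plan import *
from fit import cloud
from scipy.optimize import least_squares
def rodfit(n='scene',xr=None,bias=.0002,axisframe=None):
    d=np.load(f'pics/d_{n}.npy'); m=masks_of(n,'rod_mid')[0]['region']; C,u,v=cloud(n,m,d)
    e=cam(n)[2]; dr=C-e; dr/=np.linalg.norm(dr,axis=1)[:,None]; C=C+dr*bias
    B=np.stack([BX,BY,BZ],1); L=(C-MOUTH)@B
    f0=None
    L0=L; k=(np.hypot(L[:,1],L[:,2])<.03)
    L=L[k]; 
    # exclude collar zone via radius robust loss
    f=least_squares(lambda q:np.hypot(L[:,1]-q[0]-q[1]*L[:,0],L[:,2]-q[2]-q[3]*L[:,0])-.007,[0,0,0,0],loss='soft_l1',f_scale=.001)
    q=f.x; print(n,'rod line in bore frame: y0 %.4f slope %.4f  z0 %.4f slope %.4f'%tuple(q),'x',L[:,0].min(),L[:,0].max(),len(L),'mad',np.median(abs(f.fun)))
    return q
E
python3 -c "
from rodfit import *
rodfit()
P,Q=ins(-.06)
plan([(P+[0,0,.0],Q)])
P,Q=ins(-.02)
plan([(P+[0,0,.0],Q)])
"
```

```text
scene rod line in bore frame: y0 0.0004 slope -0.0028  z0 -0.0000 slope -0.0053 x -0.26153270785692045 -0.06454661464669988 433 mad 0.0008741272289561142
[-0.001, -0.001, 0.003] [-0.05, 0.08, -0.03]
-- 1
[-0.001, -0.001, 0.003] [3.95, 0.09, -0.03]
-- 1
```

```bash
python3 -m handwheel '[[[0,0,0],[1.5,0.05,0],0],[[0,0,0],[2,0,0],0],[[0,0,0],[1.2,0,0],0],[[0,0,0],[0,0,0],0]]' 80; python3 -c "
from plan import *
st()
P,Q=ins(-.0)
plan([(P+[0,0,.0],Q)])
"
```

```text
clock: 9.25
tcp_pos: [0.5393, -0.0335, 0.2443]
tcp_rot: [0.134, 0.74, 0.64, -0.157]
force: [0.4, -0.5, -2.0]
opening: 0.0116
t 9.25 tcp [ 0.5393 -0.0335  0.2443] x [ 0.131  0.905 -0.405] z [-0.061 -0.4   -0.914] F [ 0.4 -0.5 -2. ] op 11.6
[-0.001, -0.002, 0.005] [0.62, 0.04, -0.03]
-- 1
```

```bash
python3 -m handwheel '[[[0,-0.002,0.005],[0.8,0.04,0],0],[[0,0,0],[1,0,0],0],[[0,0,0],[0.8,0,0],0],[[0,0,0],[0.5,0,0],0]]' 80; python3 -c "
from plan import *
st()
P,Q=ins(.02)
plan([(P+[0,0,.0],Q)])
"; python3 look.py 5 >/dev/null
```

```text
clock: 9.65
tcp_pos: [0.5442, -0.0033, 0.2306]
tcp_rot: [0.136, 0.741, 0.638, -0.158]
force: [-0.6, 1.0, -1.9]
opening: 0.0115
t 9.65 tcp [ 0.5442 -0.0033  0.2306] x [ 0.136  0.903 -0.408] z [-0.061 -0.403 -0.913] F [-0.6  1.  -1.9] op 11.5
[-0.001, 0.001, -0.0] [-0.73, -0.0, -0.04]
-- 1
```

View pics/scene5c.png

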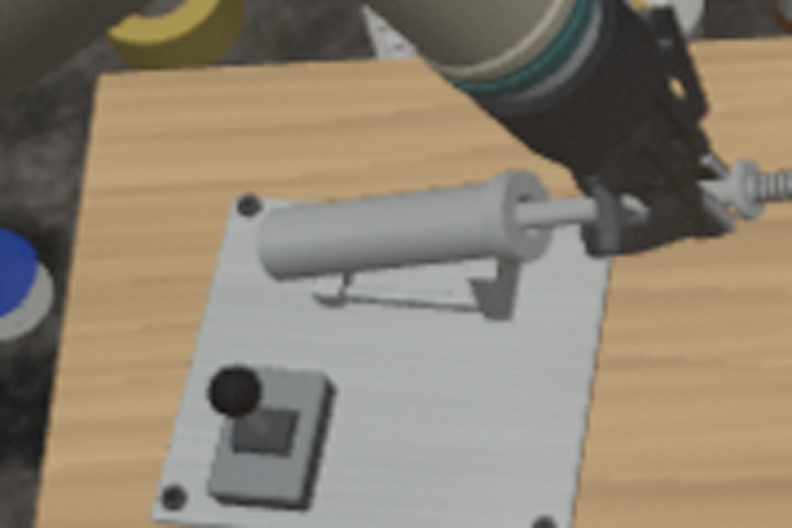

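The nose is inside the bore (rod enters at about 520,213) with no contact force. Continuing.

```bash
python3 -m handwheel '[[[0,0,0],[0.9,0,0],0],[[0,0,0],[1,0,0],0],[[0,0,0],[1,0,0],0],[[0,0,0],[0.8,0,0],0],[[0,0,0],[0,0,0],0]]' 80; python3 -c "
from plan import *
st()
P,Q=ins(.07)
plan([(P+[0,0,.0],Q)])
"
```

```text
clock: 10.65
tcp_pos: [0.5498, 0.0329, 0.2144]
tcp_rot: [0.136, 0.741, 0.638, -0.158]
force: [0.1, -0.3, -2.6]
opening: 0.0114
t 10.65 tcp [0.5498 0.0329 0.2144] x [ 0.136  0.903 -0.407] z [-0.061 -0.402 -0.913] F [ 0.1 -0.3 -2.6] op 11.4
[-0.0, 0.0, -0.0] [0.26, -0.02, -0.04]
-- 1
```

```bash
python3 -m handwheel '[[[0,0,0],[0.9,0,0],0],[[0,0,0],[1,0,0],0],[[0,0,0],[1,0,0],0],[[0,0,0],[0.3,0,0],0],[[0,0,0],[0,0,0],0]]' 80; python3 look.py 6 | head -8
```

```text
clock: 11.15
tcp_pos: [0.5546, 0.0649, 0.1997]
tcp_rot: [0.136, 0.741, 0.638, -0.158]
force: [-0.6, -0.6, -2.4]
opening: 0.0116
t 11.15 tcp [0.5546 0.0649 0.1997] x [ 0.135  0.903 -0.407] z [-0.061 -0.403 -0.913] F [-0.6 -0.6 -2.4] op 11.6
scene rod_handle 0.66 [249.1 213.9]
  exp nose [0.5731 0.1891 0.1645] [183.  223.3]
  exp mid [0.5596 0.0988 0.2053] [218.9 219. ]
  mouth [219.8 218.8]
  mask 0.57 191
    -0.07 34 y [-0.0071  0.0032 -0.0025] zmin [-0.0273 -0.0267]
    -0.05 55 y [-0.0077  0.0044 -0.0032] zmin [-0.0281 -0.0273]
```

View pics/scene6c.png

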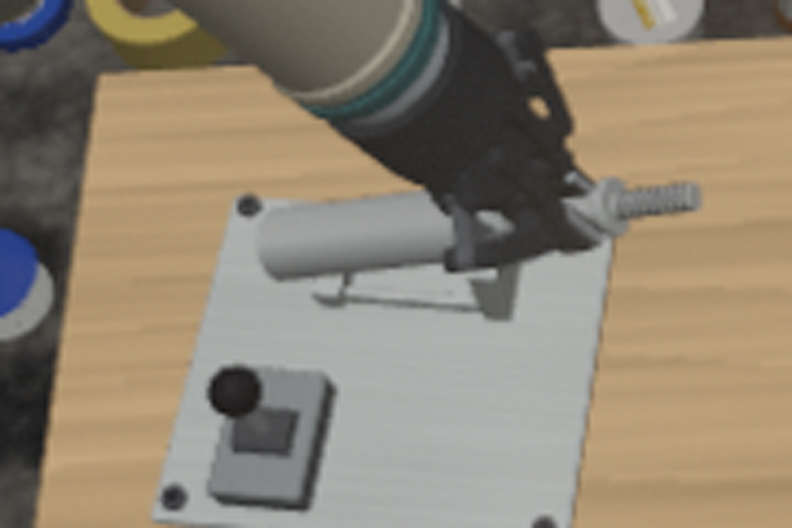

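The rod is about 100 mm in; the pads stand about 15 mm short of the flange and the collar and handle are free. Letting go, then backing off along the rod.

```bash
python3 -m handwheel '[[[0,0,0],[0,0,0],3],[[0,0,0],[0,0,0],8.5],[[0,0,0],[0,0,0],8.5],[[0,0,0],[0,0,0],8.5],[[0,0,0],[0,0,0],8.5],[[0,0,0],[0,0,0],8.5]]' 80; python3 -c "
from plan import *
st()"; python3 look.py 7 | head -8; python3 -c "
from rodfit import *
rodfit()"
```

```text
clock: 12.25
tcp_pos: [0.5556, 0.0633, 0.2018]
tcp_rot: [0.137, 0.742, 0.638, -0.157]
force: [-0.2, 0.2, 0.6]
opening: 0.0849
t 12.25 tcp [0.5556 0.0633 0.2018] x [ 0.138  0.903 -0.407] z [-0.059 -0.403 -0.913] F [-0.2  0.2  0.6] op 84.9
t 12.25 tcp [0.5556 0.0633 0.2018] x [ 0.138  0.903 -0.407] z [-0.059 -0.403 -0.913] F [-0.2  0.2  0.6] op 84.9
scene rod_mid 0.7 [217.9 218.4]
scene rod_handle 0.5 [251.1 214.9]
  exp nose [0.5745 0.1874 0.1666] [183.5 222.4]
  exp mid [0.5607 0.0972 0.2073] [219.5 218.1]
  mouth [219.8 218.8]
  mask 0.65 251
    -0.07 35 y [-0.0089  0.0047 -0.0029] zmin [-0.0214 -0.0202]
scene rod line in bore frame: y0 -0.0001 slope -0.0056  z0 -0.0009 slope 0.0350 x -0.0982894064927243 -0.010294498465250284 262 mad 0.0010740820682033198
```

View pics/scene7c.png

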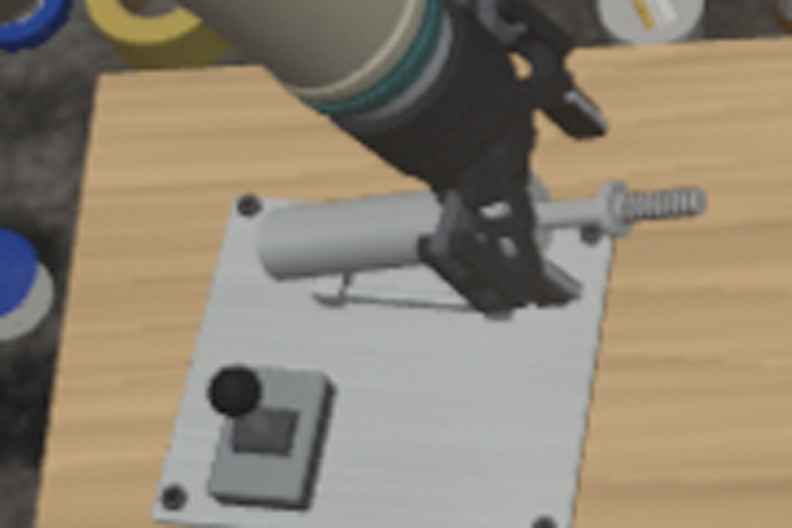

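The rod stayed in and drooped about 0.035 rad (handle at 640–705, 203). I'll move back to the handle with the tool matched to the droop.

```bash
cat >> plan.py <<'E'
def hand():
    T=tool(H,A24-.035); tz=T.apply([0,0,1]); return MOUTH+BX*(-.0775)+BZ*(-.0037)+ZG*tz, T
E
python3 -c "
from plan import *
plan([hand()],smax=.02)"
```

```text
[0.001, 0.012, -0.001] [-1.62, -0.04, 0.14]
[0.001, 0.012, -0.001] [-1.62, -0.04, 0.12]
[0.001, 0.012, -0.001] [-1.62, -0.04, 0.11]
-- 3
```

```bash
python3 -m handwheel '[[[0,0.012,0],[-1.6,-0.04,0.1],8.5],[[0,0.012,0],[-1.6,-0.04,0.1],8.5],[[0,0.012,0],[-1.6,-0.04,0.1],8.5],[[0,0,0],[0,0,0],8.5],[[0,0,0],[0,0,0],8.5]]' 80; python3 -c "
from plan import *
st()
plan([hand()],smax=.02)"
```

```text
clock: 13.3
tcp_pos: [0.5463, 0.0121, 0.2204]
tcp_rot: [0.124, 0.746, 0.639, -0.142]
force: [-0.0, 0.6, -0.0]
opening: 0.0853
t 13.3 tcp [0.5463 0.0121 0.2204] x [ 0.144  0.917 -0.371] z [-0.054 -0.368 -0.928] F [-0.   0.6 -0. ] op 85.3
[0.002, -0.003, -0.006] [0.65, 0.02, 0.05]
-- 1
```

```bash
python3 -m handwheel '[[[0,0,-0.006],[0.7,0,0.1],8.5],[[0,0,0],[0,0,0],8.5],[[0,0,0],[0,0,0],8.5]]' 80; python3 -c "
from plan import *
st()
plan([hand()],smax=.02)"; python3 look.py 8 | head -1
```

```text
clock: 13.6
tcp_pos: [0.5476, 0.0198, 0.2162]
tcp_rot: [0.124, 0.744, 0.642, -0.142]
force: [-0.5, -0.3, -0.6]
opening: 0.0848
t 13.6 tcp [0.5476 0.0198 0.2162] x [ 0.136  0.919 -0.37 ] z [-0.053 -0.367 -0.929] F [-0.5 -0.3 -0.6] op 84.8
[0.002, -0.004, 0.002] [-0.23, 0.01, -0.05]
-- 1
t 13.6 tcp [0.5476 0.0198 0.2162] x [ 0.136  0.919 -0.37 ] z [-0.053 -0.367 -0.929] F [-0.5 -0.3 -0.6] op 84.8
```

View pics/scene8c.png

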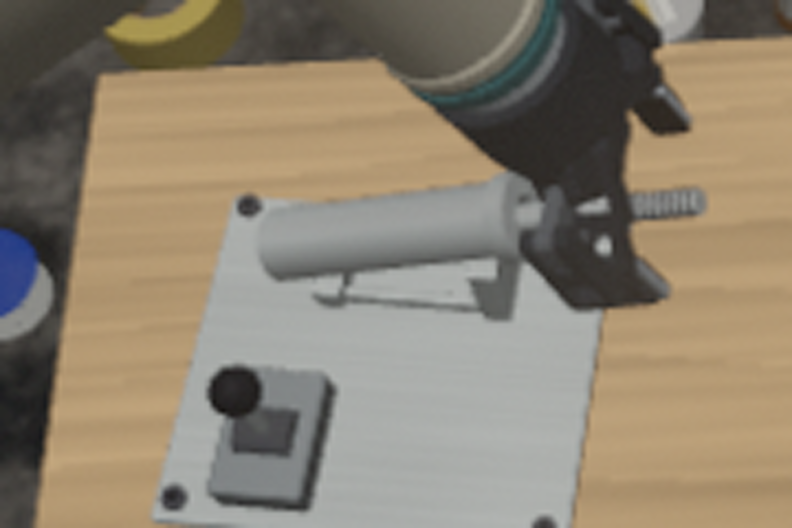

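The fingers straddle the handle (rings visible at 635–705, 203; near finger at 650,290). A small shift back, then close.

```bash
python3 -m handwheel '[[[0,0,0],[-0.4,0,0],8.5],[[0,0,0],[0,0,0],4],[[0,0,0],[0,0,0],0],[[0,0,0],[0,0,0],0],[[0,0,0],[0,0,0],0],[[0,0,0],[0,0,0],0],[[0,0,0],[0,0,0],0],[[0,0,0],[0,0,0],0],[[0,0,0],[0,0,0],0]]' 90; python3 look.py 9 | head -1;python3 -c "
from plan import *
plan([hand()],smax=.02)
plan([ins(.1,g=.0775)],smax=.02)
B=np.stack([BX,BY,BZ],1);s=sense(); print((np.array(s['tcp_pos'])-rot(s['tcp_rot']).apply([0,0,.019])-MOUTH)@B)"
```

```text
clock: 15.0
tcp_pos: [0.5469, 0.0148, 0.2186]
tcp_rot: [0.124, 0.744, 0.641, -0.142]
force: [0.0, -0.2, 0.5]
opening: 0.0115
t 15.0 tcp [0.5469 0.0148 0.2186] x [ 0.138  0.919 -0.37 ] z [-0.053 -0.366 -0.929] F [ 0.  -0.2  0.5] op 11.5
[0.002, -0.005, -0.0] [0.32, -0.0, -0.02]
-- 1
[0.002, -0.04, -0.0] [0.27, -0.0, -0.39]
-- 1
[-8.08080231e-02  9.39943986e-06 -4.01053154e-03]
```

View pics/scene9c.png

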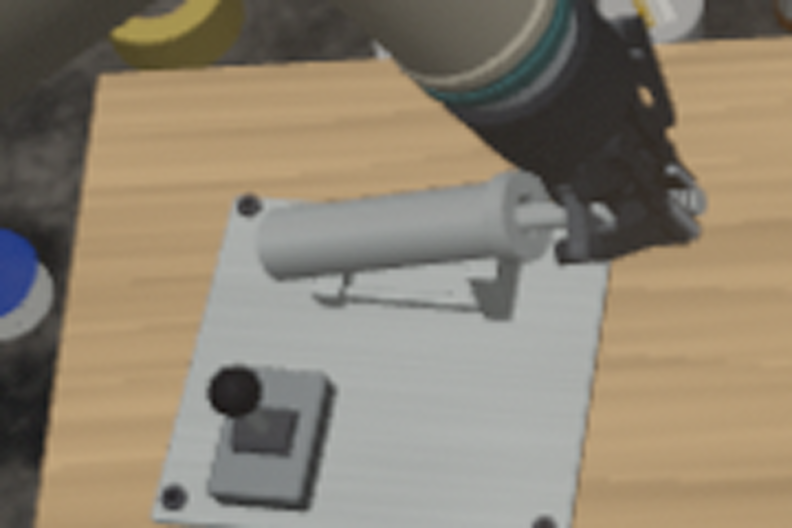

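```bash
python3 -m handwheel '[[[0,-0.02,0],[0.3,0,-0.2],0],[[0,-0.02,0],[0.4,0,-0.2],0],[[0,0,0],[0.6,0,0],0],[[0,0,0],[0,0,0],0]]' 90; python3 -c "
from plan import *
st()
plan([ins(.12,g=.0795)],smax=.02)
B=np.stack([BX,BY,BZ],1);s=sense(); print((np.array(s['tcp_pos'])-rot(s['tcp_rot']).apply([0,0,.019])-MOUTH)@B)"
```

```text
clock: 15.9
tcp_pos: [0.549, 0.0302, 0.2162]
tcp_rot: [0.137, 0.741, 0.638, -0.158]
force: [0.9, 0.0, -1.8]
opening: 0.0115
t 15.9 tcp [0.549  0.0302 0.2162] x [ 0.135  0.902 -0.41 ] z [-0.059 -0.406 -0.912] F [ 0.9  0.  -1.8] op 11.5
[0.002, 0.003, 0.001] [0.54, 0.02, 0.02]
-- 1
[-0.0648497   0.00023451  0.00018493]
```

```bash
python3 -m handwheel '[[[0,0,0],[0.8,0,0],0],[[0,0,0],[0.9,0,0],0],[[0,0,0],[0.5,0,0],0],[[0,0,0],[0,0,0],0]]' 90
cat > b.py <<'E'
from plan import *
st()
B=np.stack([BX,BY,BZ],1);s=sense(); print('grip in bore frame',np.round((np.array(s['tcp_pos'])-rot(s['tcp_rot']).apply([0,0,.019])-MOUTH)@B,4),'F bore',np.round(np.array(s['force'])@B,1))
plan([ins(.15,g=.081)],smax=.05)
E
python3 b.py
```

```text
clock: 16.3
tcp_pos: [0.5523, 0.0527, 0.2057]
tcp_rot: [0.137, 0.74, 0.639, -0.158]
force: [0.6, 0.5, -1.5]
opening: 0.0108
t 16.3 tcp [0.5523 0.0527 0.2057] x [ 0.134  0.902 -0.41 ] z [-0.059 -0.405 -0.912] F [ 0.6  0.5 -1.5] op 10.8
grip in bore frame [-0.0399  0.0003 -0.0002] F bore [ 1.1 -0.5 -1.2]
[0.002, 0.003, 0.002] [0.89, 0.03, -0.02]
-- 1
```

```bash
python3 -m handwheel '[[[0,0,0],[0.4,0,0],0],[[0,0,0],[0.3,0,0],0],[[0,0,0],[0.2,0,0],0]]' 90; python3 b.py
```

```text
clock: 16.6
tcp_pos: [0.5531, 0.0579, 0.2033]
tcp_rot: [0.138, 0.741, 0.638, -0.16]
force: [-2.5, -5.2, 3.7]
opening: 0.0115
t 16.6 tcp [0.5531 0.0579 0.2033] x [ 0.135  0.9   -0.414] z [-0.061 -0.41  -0.91 ] F [-2.5 -5.2  3.7] op 11.5
grip in bore frame [-0.034   0.0003 -0.0003] F bore [-6.5  1.7  1.1]
[0.001, 0.008, 0.0] [0.31, 0.03, -0.03]
-- 1
```

```bash
python3 -m handwheel '[[[0,0.005,0],[0.4,0,0],0],[[0,0,0],[0.5,0,0],0],[[0,0,0],[0.5,0,0],0]]' 90; python3 b.py; python3 look.py 10 | head -1
```

```text
clock: 16.9
tcp_pos: [0.553, 0.0577, 0.2032]
tcp_rot: [0.141, 0.742, 0.634, -0.166]
force: [-3.8, -7.7, 8.5]
opening: 0.0111
t 16.9 tcp [0.553  0.0577 0.2032] x [ 0.142  0.894 -0.426] z [-0.068 -0.42  -0.905] F [-3.8 -7.7  8.5] op 11.1
grip in bore frame [-0.0339  0.0003 -0.0004] F bore [-10.9   2.7   4.5]
[-0.004, 0.021, -0.008] [0.33, 0.04, -0.05]
-- 1
t 16.9 tcp [0.553  0.0577 0.2032] x [ 0.142  0.894 -0.426] z [-0.068 -0.42  -0.905] F [-3.8 -7.7  8.5] op 11.1
```

View pics/scene10c.png

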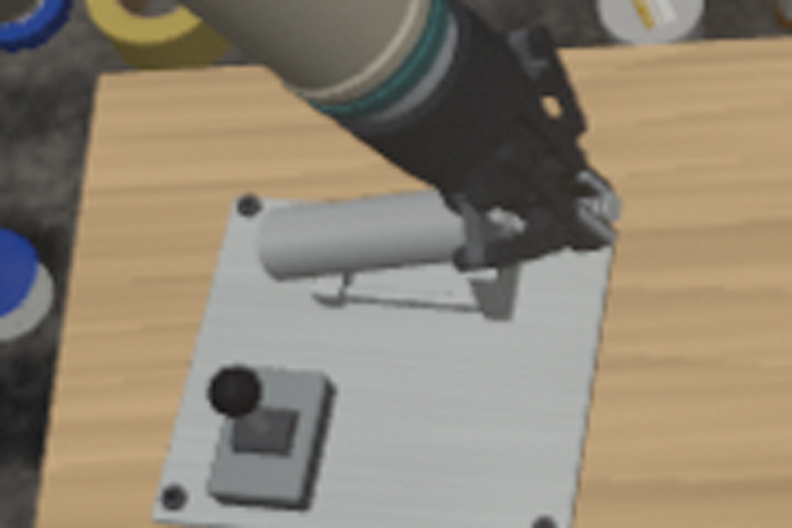

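```bash
python3 -m handwheel '[[[0,0.025,0],[1,0,0],0],[[0,0.02,0],[1.5,0,0],0],[[0,0.02,0],[2,0,0],0]]' 120; python3 b.py
```

```text
clock: 17.7
tcp_pos: [0.5526, 0.0578, 0.2023]
tcp_rot: [0.135, 0.751, 0.625, -0.167]
force: [-12.4, -31.8, 38.6]
opening: 0.0106
t 17.7 tcp [0.5526 0.0578 0.2023] x [ 0.163  0.893 -0.419] z [-0.082 -0.411 -0.908] F [-12.4 -31.8  38.6] op 10.6
grip in bore frame [-0.0336  0.0004 -0.0012] F bore [-46.1   7.6  21.7]
[-0.02, 0.013, -0.029] [0.29, 0.07, -0.13]
-- 1
```

It is stalled hard at 46 N along the bore. I'll relax, let go, retreat upward and check the collar in the image.

```bash
python3 -m handwheel '[[[0,0,0],[0,0,0],0],[[0,0,0],[0,0,-0.05],0],[[0,0,0],[0,0,0],3],[[0,0,0],[0,0,0],8.5],[[0,0,0],[0,0,0],8.5],[[0,0,0],[0,0,0],8.5],[[0,0,0],[0,0,0],8.5]]' 90; python3 b.py; python3 look.py 11 | head -1;python3 -c "
from rodfit import *
rodfit()"
```

```text
clock: 18.4
tcp_pos: [0.5528, 0.0587, 0.2032]
tcp_rot: [0.134, 0.751, 0.625, -0.165]
force: [0.0, 1.3, -0.7]
opening: 0.0813
t 18.4 tcp [0.5528 0.0587 0.2032] x [ 0.165  0.894 -0.416] z [-0.081 -0.408 -0.909] F [ 0.   1.3 -0.7] op 81.3
grip in bore frame [-0.0332  0.0003 -0.    ] F bore [ 1.4  0.2 -0.1]
[-0.02, 0.01, -0.03] [0.24, 0.06, -0.01]
-- 1
t 18.4 tcp [0.5528 0.0587 0.2032] x [ 0.165  0.894 -0.416] z [-0.081 -0.408 -0.909] F [ 0.   1.3 -0.7] op 81.3
scene rod line in bore frame: y0 -0.0000 slope 0.0058  z0 -0.0014 slope -0.0226 x -0.05361082366005456 -0.007210390795851641 129 mad 0.0008240102906914215
```

View pics/scene11c.png

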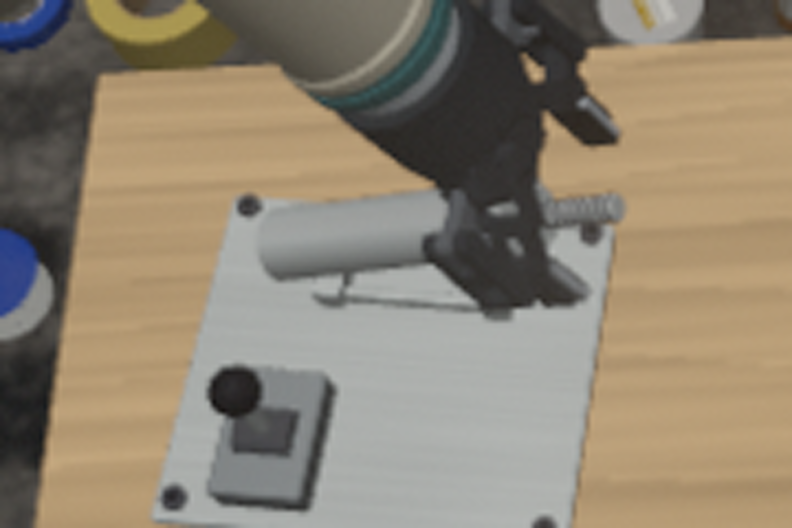

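```bash
python3 -m handwheel '[[[0,0,0],[0,0,-3],8.5],[[0,0,0],[-1,0,-4],8.5],[[0,0,0],[-3,0,-4],8.5],[[0,0,0],[-4,0,-2],8.5],[[0,0,0],[-4,0,0],8.5],[[0,0,0],[0,0,0],8.5]]' 90; python3 b.py; python3 look.py 12;python3 -c "
from rodfit import *
rodfit();
from fit import cloud
d=np.load('pics/d_scene.npy'); C,u,v=cloud('scene',d>0,d); B=np.stack([BX,BY,BZ],1); L=(C-MOUTH)@B
r=np.hypot(L[:,1],L[:,2]); k=(r<.026)&(L[:,0]>-.07)&(L[:,0]<.02)
for a in np.arange(-.062,.02,.002):
    j=k&(L[:,0]>=a)&(L[:,0]<a+.002)
    if j.sum(): print(round(a+.001,3),j.sum(),np.round([r[j].min(),r[j].max(),L[j,2].max()],4))
p=cv2.imread('pics/scene12.png')[195:245,190:260]; cv2.imwrite('pics/s12z.png',cv2.resize(p,None,fx=11,fy=11,interpolation=cv2.INTER_CUBIC))
"
```

```text
clock: 19.55
tcp_pos: [0.5432, 0.0028, 0.3773]
tcp_rot: [0.135, 0.751, 0.625, -0.167]
force: [-0.4, -0.9, 0.2]
opening: 0.0848
t 19.55 tcp [0.5432 0.0028 0.3773] x [ 0.163  0.893 -0.419] z [-0.083 -0.411 -0.908] F [-0.4 -0.9  0.2] op 84.8
grip in bore frame [-0.1558  0.0015  0.136 ] F bore [-0.9  0.2 -0.2]
[-0.005, 0.003, -0.007] [3.17, 0.03, 3.36]
[-0.005, 0.003, -0.007] [3.16, 0.03, 3.37]
[-0.005, 0.003, -0.007] [3.15, 0.04, 3.38]
[-0.005, 0.003, -0.007] [3.14, 0.04, 3.39]
-- 4
t 19.55 tcp [0.5432 0.0028 0.3773] x [ 0.163  0.893 -0.419] z [-0.083 -0.411 -0.908] F [-0.4 -0.9  0.2] op 84.8
scene rod_mid 0.37 [378.6 269.6]
scene rod_handle 0.66 [231.  217.6]
  exp nose [0.5658 0.1258 0.3405] [194.9 187.5]
  exp mid [0.5495 0.0365 0.3824] [238.8 181.2]
  mouth [219.8 218.8]
  mask 0.76 0
  exp nose [0.5658 0.1258 0.3405] [178.6 217. ]
  exp mid [0.5495 0.0365 0.3824] [226.9 224.2]
  mouth [202.1 225. ]
scene rod line in bore frame: y0 0.0017 slope 0.0516  z0 0.0028 slope 0.0955 x -0.053827084665049145 -0.002019040877328551 184 mad 0.0018059024212153194
-0.055 1 [ 0.0061  0.0061 -0.003 
[... 489 characters left out ...]
 6 [0.0053 0.0088 0.0063]
-0.021 4 [0.0056 0.0077 0.0062]
-0.019 6 [0.006  0.0078 0.0077]
-0.017 6 [0.0046 0.0082 0.0074]
-0.015 4 [0.0061 0.0075 0.0061]
-0.013 5 [0.0057 0.0081 0.007 ]
-0.011 10 [0.0054 0.0155 0.0133]
-0.009 40 [0.0056 0.0154 0.0145]
-0.007 13 [0.007  0.0155 0.0152]
-0.005 11 [0.0109 0.0151 0.0142]
-0.003 8 [0.0121 0.0199 0.0199]
-0.001 69 [0.0116 0.0258 0.0258]
0.001 49 [0.0098 0.0259 0.0249]
0.003 13 [0.0227 0.026  0.0255]
0.005 18 [0.0038 0.0252 0.0252]
0.007 15 [0.0224 0.026  0.0259]
0.009 13 [0.0219 0.0257 0.0257]
0.011 12 [0.0222 0.0246 0.0228]
0.013 2 [0.0224 0.0226 0.0217]
0.015 9 [0.0195 0.022  0.0207]
0.017 12 [0.018  0.0214 0.0212]
0.019 13 [0.0184 0.0223 0.021 ]
```

View pics/s12z.png

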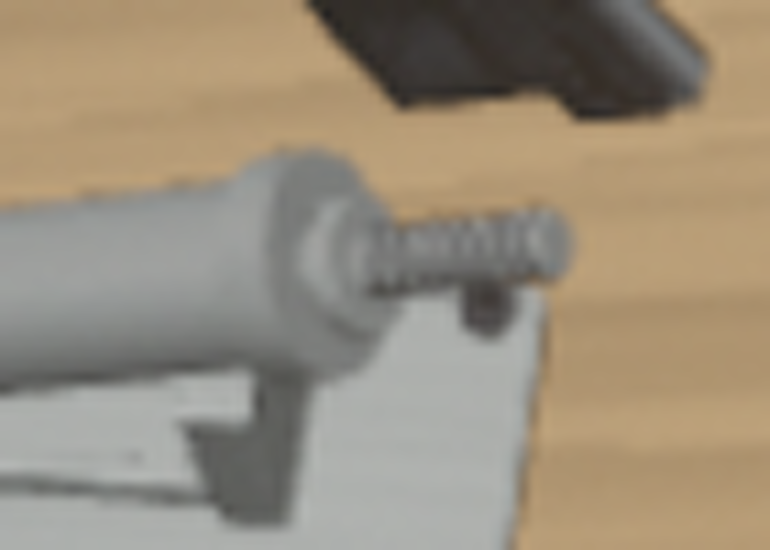

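The zoomed picture shows the collar (330,255) close to the flange, but the depth data put its back face near -9 mm, where seated would be -6. So it may be about 3 mm short; I'll measure this more carefully.

```bash
cat > gap.py <<'E'
from plan import *
from fit import cloud
from scipy.optimize import least_squares
for n in('scene','top'):
    d=imaging.snapshot(n)[1]; C,u,v=cloud(n,d>0,d); B=np.stack([BX,BY,BZ],1); L=(C-MOUTH)@B
    r=np.hypot(L[:,1],L[:,2])
    k=(r<.0105)&(L[:,0]>-.049)&(L[:,0]<-.013); Q=L[k]
    if k.sum()<20: print(n,'few',k.sum()); continue
    f=least_squares(lambda q:np.hypot(Q[:,1]-q[0]-q[1]*Q[:,0],Q[:,2]-q[2]-q[3]*Q[:,0])-.007,[0,0,0,0],loss='soft_l1',f_scale=.001)
    print(n,k.sum(),'handle line',np.round(f.x,4))
    a=(r<.0138)&(r>.0095)&(L[:,0]>-.0125)&(L[:,0]<-.002); b=(r<.0222)&(r>.0175)&(L[:,0]>-.006)&(L[:,0]<.006); e=(r<.005)&(L[:,0]<-.04)&(L[:,0]>-.07)
    for nm,kk in(('collarback',a),('flange',b),('end',e)): print('  ',nm,kk.sum(),np.round(np.percentile(L[kk,0],[10,25,50,75,90]),4) if kk.any() else '')
print(sense()['clock'])
E
python3 gap.py
```

```text
scene 95 handle line [-0.0002 -0.0094 -0.0006 -0.0048]
   collarback 42 [-0.0098 -0.009  -0.0085 -0.0063 -0.0032]
   flange 47 [-0.001  -0.0007 -0.      0.0004  0.0008]
   end 8 [-0.0538 -0.0533 -0.0529 -0.0527 -0.0501]
top few 0
20.2
```

Run:
```python
from plan import *
p=cv2.imread('pics/scene12.png'); k=14; u0,v0,w,h=205,203,50,34
im=cv2.resize(p[v0:v0+h,u0:u0+w],None,fx=k,fy=k,interpolation=cv2.INTER_CUBIC)
def circ(x,r,col,img):
    pts=[]
    for a in np.linspace(0,2*np.pi,60):
        q=proj('scene',MOUTH+BX*x+r*(np.cos(a)*BY+np.sin(a)*BZ)); pts.append([(q[0]-u0+.5)*k,(q[1]-v0+.5)*k])
    cv2.polylines(img,[np.int32(pts)],True,col,1)
a=im.copy();b=im.copy()
circ(0,.024,(255,0,0),a);circ(-.006,.015,(0,255,0),a);circ(-.05,.007,(0,255,0),a)
circ(0,.024,(255,0,0),b);circ(-.009,.015,(0,0,255),b);circ(-.053,.007,(0,0,255),b)
cv2.imwrite('pics/ov_a.png',a);cv2.imwrite('pics/ov_b.png',b)
```

```text
(no output)
```

View pics/ov_a.png

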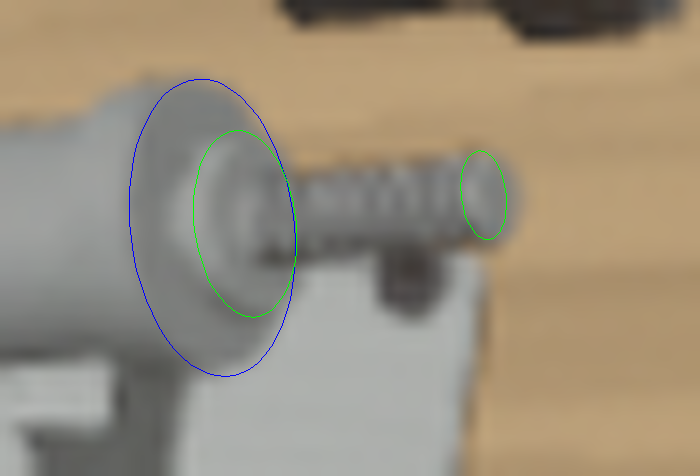

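View pics/ov_b.png

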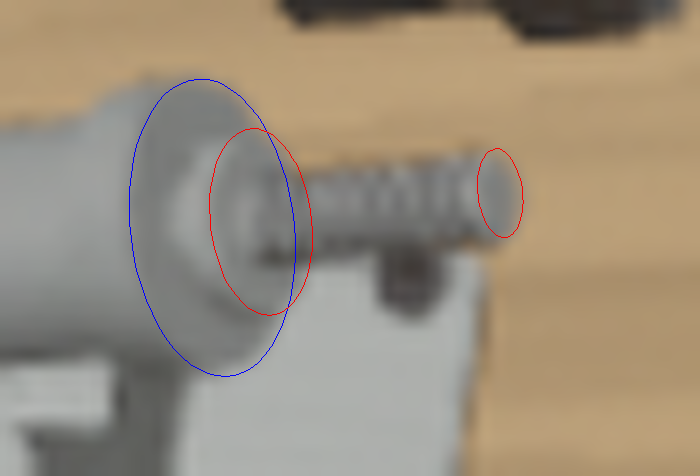

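All three cues (end, collar back face, collar front rim) suggest the collar is 2–3 mm off the flange. I'll re-grip further back on the handle, square to the rod, and push again.

```bash
cat >> plan.py <<'E'
def at(x,z=0,y=0,tilt=None):
    T=tool(H,A24 if tilt is None else tilt); tz=T.apply([0,0,1]); return MOUTH+BX*x+BZ*z+BY*y+ZG*tz, T
E
python3 -c "
from plan import *
plan([at(-.0395,.05),at(-.0395)])"
```

```text
[-0.006, 0.003, -0.005] [2.75, 0.06, 2.08]
[-0.006, 0.003, -0.005] [2.74, 0.06, 2.09]
[-0.006, 0.003, -0.005] [2.73, 0.06, 2.1]
[-0.006, 0.003, -0.005] [2.73, 0.06, 2.11]
-- 4
[0.0, 0.0, 0.0] [0.0, 0.0, 2.5]
[0.0, 0.0, 0.0] [0.0, 0.0, 2.5]
-- 2
```

```bash
python3 -m handwheel '[[[-0.006,0.003,-0.005],[2.8,0.05,2.1],8.5],[[-0.006,0.003,-0.005],[2.8,0.05,2.1],8.5],[[-0.006,0.003,-0.005],[2.8,0.05,2.1],8.5],[[-0.006,0.003,-0.005],[2.5,0.05,2.1],8.5],[[0,0,0],[0,0,0],8.5]]' 90;python3 -c "
from plan import *
plan([at(-.0395,.0)])"
```

```text
clock: 20.7
tcp_pos: [0.5576, 0.0742, 0.2488]
tcp_rot: [0.138, 0.741, 0.638, -0.155]
force: [0.7, -0.6, 0.8]
opening: 0.085
[0.003, -0.001, -0.0] [-0.11, -0.1, 2.41]
[0.003, -0.001, -0.0] [-0.11, -0.09, 2.41]
-- 2
```

```bash
python3 -m handwheel '[[[0.003,0,0],[-0.1,-0.1,2.2],8.5],[[0.003,0,0],[-0.1,-0.1,2],8.5],[[0,0,0],[0,0,0],8.5],[[0,0,0],[0,0,0],8.5]]' 90;python3 -c "
from plan import *
plan([at(-.0395,.0)])"
```

```text
clock: 21.1
tcp_pos: [0.5553, 0.053, 0.2152]
tcp_rot: [0.138, 0.742, 0.637, -0.156]
force: [-0.4, -0.2, 0.2]
opening: 0.0854
[0.005, 0.0, -0.003] [0.36, -0.26, 0.88]
-- 1
```

```bash
python3 -m handwheel '[[[0.005,0,-0.003],[0.4,-0.3,0.9],8.5],[[0,0,0],[0,0,0],8.5],[[0,0,0],[0,0,0],8.5]]' 90;python3 b.py
```

```text
clock: 21.4
tcp_pos: [0.5542, 0.0537, 0.2079]
tcp_rot: [0.136, 0.742, 0.638, -0.156]
force: [0.0, 0.1, -0.1]
opening: 0.0852
t 21.4 tcp [0.5542 0.0537 0.2079] x [ 0.138  0.904 -0.405] z [-0.057 -0.401 -0.914] F [ 0.   0.1 -0.1] op 85.2
grip in bore frame [-0.0397 -0.0013  0.0024] F bore [ 0.2 -0.  -0.1]
[0.004, -0.002, -0.001] [0.86, -0.14, 0.24]
-- 1
```

```bash
python3 -m handwheel '[[[0.004,-0.002,0],[0,-0.12,0.25],6],[[0,0,0],[0,0,0],3],[[0,0,0],[0,0,0],0],[[0,0,0],[0,0,0],0],[[0,0,0],[0,0,0],0],[[0,0,0],[0,0,0],0],[[0,0,0],[0,0,0],0],[[0,0,0],[0,0,0],0]]' 110;python3 b.py
```

```text
clock: 22.2
tcp_pos: [0.5534, 0.0536, 0.2065]
tcp_rot: [0.136, 0.742, 0.638, -0.157]
force: [0.0, 0.5, 1.0]
opening: 0.0104
t 22.2 tcp [0.5534 0.0536 0.2065] x [ 0.137  0.904 -0.406] z [-0.06  -0.402 -0.914] F [0.  0.5 1. ] op 10.4
grip in bore frame [-0.0393 -0.0006  0.001 ] F bore [0.  0.  1.1]
[0.001, -0.001, -0.001] [0.83, -0.06, 0.1]
-- 1
```

```bash
python3 -m handwheel '[[[0,0,0],[0.4,0,0],0],[[0,0.005,0],[0.6,0,0],0],[[0,0.01,0],[0.8,0,0],0]]' 110;python3 b.py
```

```text
clock: 22.5
tcp_pos: [0.5537, 0.0558, 0.2052]
tcp_rot: [0.137, 0.744, 0.635, -0.161]
force: [-5.1, -11.8, 16.6]
opening: 0.0107
t 22.5 tcp [0.5537 0.0558 0.2052] x [ 0.143  0.9   -0.412] z [-0.065 -0.407 -0.911] F [ -5.1 -11.8  16.6] op 10.7
grip in bore frame [-0.0366 -0.0007  0.0007] F bore [-18.1   3.2  10.1]
[-0.004, 0.006, -0.008] [0.57, -0.07, 0.07]
-- 1
```

It moved 2.7 mm further before resisting, exactly the missing amount. One firmer push to confirm the stop.

```bash
python3 -m handwheel '[[[0,0.02,0],[1,0,0],0],[[0,0.02,0],[1.5,0,0],0],[[0,0,0],[0,0,0],0]]' 110;python3 b.py
```

```text
clock: 22.8
tcp_pos: [0.5531, 0.0542, 0.2056]
tcp_rot: [0.132, 0.749, 0.629, -0.161]
force: [0.4, 8.0, 0.1]
opening: 0.0106
t 22.8 tcp [0.5531 0.0542 0.2056] x [ 0.157  0.9   -0.407] z [-0.074 -0.4   -0.913] F [0.4 8.  0.1] op 10.6
grip in bore frame [-0.0384 -0.0005  0.0003] F bore [7.2 0.8 3.3]
[-0.014, 0.0, -0.021] [0.74, -0.04, 0.03]
-- 1
```

The arm springs back on relaxing and draws the rod with it, which explains the earlier gap. I'll press and open while still pressing.

```bash
python3 -m handwheel '[[[0.0,0,-0.01],[0.5,0,0],0],[[0,0.005,0],[0.8,0,0],0],[[0,0.005,0],[0.8,0,0],0],[[0,0.005,0],[0.6,0,0],3],[[0,0,0],[0.1,0,0],6],[[0,0,0],[0,0,0],8.5],[[0,0,0],[0,0,0],8.5],[[0,0,0],[0,0,0],8.5]]' 90;python3 b.py; python3 gap.py
```

```text
clock: 23.6
tcp_pos: [0.555, 0.064, 0.2005]
tcp_rot: [0.134, 0.747, 0.63, -0.167]
force: [-0.9, 0.2, 0.5]
opening: 0.0819
t 23.6 tcp [0.555  0.064  0.2005] x [ 0.151  0.896 -0.417] z [-0.081 -0.41  -0.909] F [-0.9  0.2  0.5] op 81.9
grip in bore frame [-0.0269 -0.0011 -0.0003] F bore [-0.1  0.9  0.5]
[-0.019, 0.012, -0.016] [-0.39, -0.06, -0.02]
-- 1
scene 93 handle line [-0.0014 -0.0139 -0.0004  0.0053]
   collarback 16 [-0.0078 -0.0074 -0.0066 -0.0063 -0.006 ]
   flange 12 [-0.0008 -0.0007  0.0002  0.0003  0.0014]
   end 10 [-0.0512 -0.0509 -0.0503 -0.0492 -0.0479]
top 110 handle line [ 0.001   0.0176 -0.001   0.0228]
   collarback 11 [-0.0061 -0.0059 -0.0057 -0.0054 -0.0054]
   flange 6 [-0.0014 -0.001  -0.0002  0.0006  0.0007]
   end 15 [-0.0506 -0.0496 -0.049  -0.0468 -0.0438]
23.7
```

The collar now sits on the flange (end at -50 mm, collar back at -6 mm, both cameras). Now retreat and go to the lever.

```bash
python3 -m handwheel '[[[0,0,0],[0,0,-3],8.5],[[0,0,0],[0,0,-4.5],8.5],[[0,0,0],[0,0,-4.5],8.5],[[0,0,0],[0,0,0],8.5]]' 60
cat >> plan.py <<'E'
PIV=np.array([MOUTH[0]+.130*H[0]+.105*BY[0],MOUTH[1]+.130*H[1]+.105*BY[1],.139])
def lev(y,z): return np.array([PIV[0],PIV[1],z])+BY*y, tool(H)
E
python3 gap.py; python3 -c "
from plan import *
st()
print(PIV)
plan([lev(-.0025,.30)])
plan([lev(-.0025,.175)],start=lev(-.0025,.30))"
```

```text
clock: 24.1
tcp_pos: [0.5641, 0.1144, 0.3121]
tcp_rot: [0.133, 0.747, 0.629, -0.169]
force: [0.8, 0.0, 0.0]
opening: 0.0851
scene 90 handle line [-0.0009 -0.0026  0.0002  0.0182]
   collarback 33 [-0.0074 -0.0069 -0.0062 -0.0043 -0.0035]
   flange 50 [-0.0014 -0.0007 -0.0002  0.0004  0.0009]
   end 10 [-0.0511 -0.051  -0.0502 -0.0497 -0.0425]
top 107 handle line [ 0.001   0.0114 -0.0017  0.0087]
   collarback 38 [-0.0059 -0.0055 -0.0049 -0.004  -0.0032]
   flange 58 [-0.0007 -0.0001  0.0003  0.0009  0.0022]
   end 15 [-0.05   -0.0498 -0.0491 -0.0459 -0.042 ]
24.2
t 24.2 tcp [0.5612 0.1121 0.3082] x [ 0.151  0.894 -0.423] z [-0.093 -0.413 -0.906] F [-0.4  0.2 -0.7] op 85.1
[0.4747095 0.240581  0.139    ]
[-0.007, 0.109, -0.006] [2.63, -2.63, -0.94]
[-0.007, 0.109, -0.006] [2.73, -2.61, -0.67]
[-0.007, 0.109, -0.006] [2.81, -2.59, -0.38]
[-0.007, 0.109, -0.006] [2.85, -2.57, -0.09]
-- 4
[0.0, 0.0, 0.0] [0.0, 0.0, 4.17]
[0.0, 0.0, 0.0] [0.0, 0.0, 4.17]
[0.0, 0.0, 0.0] [0.0, 0.0, 4.17]
-- 3
```

```bash
python3 -m handwheel '[[[-0.007,0.109,-0.006],[2.6,-2.6,-1.4],7],[[-0.007,0.109,-0.006],[2.7,-2.6,-1],5],[[-0.007,0.109,-0.006],[2.8,-2.6,-0.6],5],[[-0.007,0.109,-0.006],[2.8,-2.6,-0.2],5],[[0,0,0],[0,0,0],5],[[0,0,0],[0,0,0],5]]' 60; python3 -c "
from plan import *
st()
plan([lev(-.0025,.25)])"
```

```text
clock: 24.8
tcp_pos: [0.4694, 0.2421, 0.3022]
tcp_rot: [-0.005, 0.759, 0.651, -0.002]
force: [1.1, 0.3, 0.3]
opening: 0.0503
t 24.8 tcp [0.4694 0.2421 0.3022] x [0.153 0.988 0.003] z [-0.01   0.005 -1.   ] F [1.1 0.3 0.3] op 50.3
[-0.005, -0.002, -0.002] [-0.04, 0.43, 2.61]
[-0.005, -0.002, -0.002] [-0.04, 0.41, 2.61]
-- 2
```

```bash
python3 -m handwheel '[[[-0.005,0,0],[0,0.4,2.6],5],[[-0.005,0,0],[0,0.4,2],5],[[0,0,0],[0,0,0],5],[[0,0,0],[0,0,0],5]]' 60; python3 look.py 13 >/dev/null; python3 -c "
from plan import *
st()
plan([lev(-.0025,.175)])"
```

```text
clock: 25.2
tcp_pos: [0.4788, 0.2372, 0.2528]
tcp_rot: [0.001, 0.761, 0.649, -0.002]
force: [-0.1, 0.5, 0.3]
opening: 0.05
t 25.7 tcp [0.4784 0.2383 0.2535] x [ 0.155  0.988 -0.002] z [-0.    -0.002 -1.   ] F [ 0.3  0.3 -0.3] op 49.8
[0.0, 0.001, -0.003] [0.09, -0.08, 3.93]
[0.0, 0.001, -0.003] [0.09, -0.07, 3.93]
-- 2
```

View pics/scene13c.png

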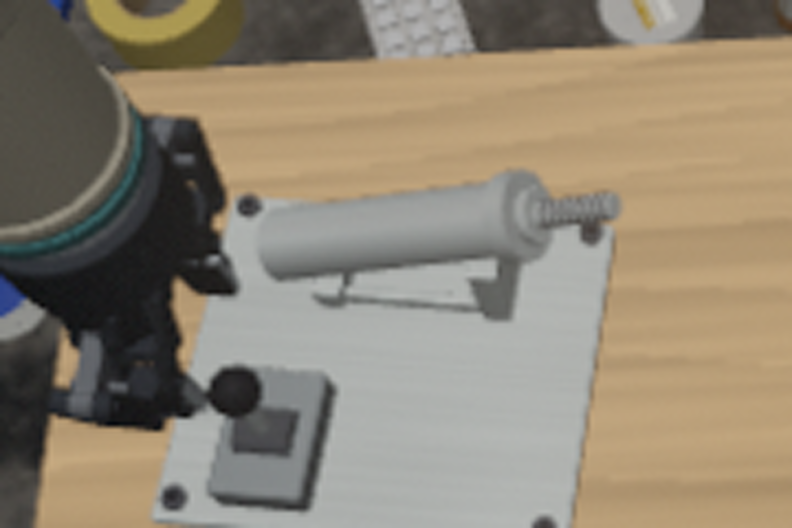

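The rod is home in the bore (collar against the flange at 525,215). The open fingers are above and beside the ball (235,390) at 8 cm height, straddling it according to the measured poses. Descending.

```bash
python3 -m handwheel '[[[0,0,0],[0.1,-0.05,2.5],5],[[0,0,0],[0.1,-0.05,2.5],5],[[0,0,0],[0,0,1.6],5],[[0,0,0],[0,0,0],5]]' 60
cat > l.py <<'E'
from plan import *
s=st(); D=np.array(s['tcp_pos'])-PIV
print('lever frame: along h %.4f  y %.4f  z %.4f'%(D[:2]@H,D@BY,s['tcp_pos'][2]),'F y %.1f h %.1f z %.1f'%(np.array(s['force'])@BY,np.array(s['force'])[:2]@H,s['force'][2]))
E
python3 l.py; python3 look.py 14 >/dev/null
```

```text
clock: 26.1
tcp_pos: [0.4789, 0.2414, 0.1872]
tcp_rot: [0.001, 0.76, 0.65, 0.001]
force: [-0.4, -0.6, 0.7]
opening: 0.05
t 26.1 tcp [0.4789 0.2414 0.1872] x [0.155 0.988 0.001] z [ 0.003  0.001 -1.   ] F [-0.4 -0.6  0.7] op 50.0
lever frame: along h 0.0014  y -0.0040  z 0.1872 F y 0.4 h -0.6 z 0.7
```

View pics/scene14c.png

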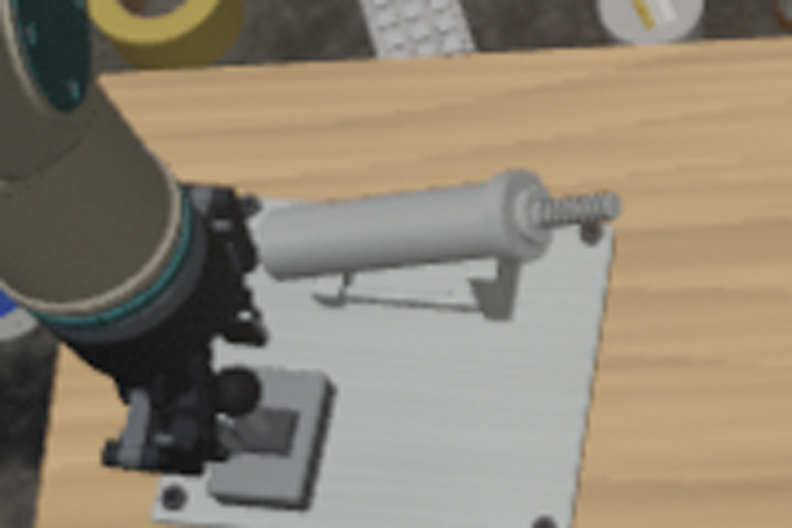

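The fingers straddle the ball (ball 238,390; far finger 250,330; near finger 210,450). Lower a little, then push off.

```bash
python3 -m handwheel '[[[0,0,0],[-0.1,0,1.2],4],[[0,0,0],[0,0,0],4],[[0,0,0],[0,-0.8,0],4],[[0,0,0],[0,-1,0],4],[[0,0,0],[0,-0.8,0],4],[[0,0,0],[0,-0.4,0],4]]' 60; python3 l.py
```

```text
clock: 27.2
tcp_pos: [0.4496, 0.2454, 0.1764]
tcp_rot: [0.002, 0.76, 0.65, 0.005]
force: [1.5, -0.5, -0.9]
opening: 0.0403
t 27.2 tcp [0.4496 0.2454 0.1764] x [0.155 0.988 0.004] z [ 0.01   0.003 -1.   ] F [ 1.5 -0.5 -0.9] op 40.3
lever frame: along h 0.0011  y 0.0255  z 0.1764 F y -1.6 h -0.3 z -0.9
```

```bash
python3 -m handwheel '[[[0,0,0],[0,-0.6,0],4],[[0,0,0],[0,-0.6,0],4],[[0,0,0],[0,-0.5,0],4]]' 60; python3 l.py;  python3 -m handwheel '[[[0,0,0],[0,-0.5,0],4],[[0,0,0],[0,-0.6,0],4]]' 60; python3 l.py
```

```text
clock: 27.5
tcp_pos: [0.4395, 0.2473, 0.1773]
tcp_rot: [0.008, 0.76, 0.649, 0.011]
force: [16.8, -3.9, -13.8]
opening: 0.0404
t 27.5 tcp [0.4395 0.2473 0.1773] x [0.157 0.988 0.007] z [ 0.028  0.002 -1.   ] F [ 16.8  -3.9 -13.8] op 40.4
lever frame: along h 0.0014  y 0.0358  z 0.1773 F y -17.2 h -1.3 z -13.8
clock: 27.7
tcp_pos: [0.4399, 0.2474, 0.1787]
tcp_rot: [0.016, 0.762, 0.648, 0.02]
force: [15.3, -3.1, -7.6]
opening: 0.0403
t 27.7 tcp [0.4399 0.2474 0.1787] x [0.16  0.987 0.01 ] z [ 0.052  0.002 -0.999] F [15.3 -3.1 -7.6] op 40.3
lever frame: along h 0.0016  y 0.0355  z 0.1787 F y -15.6 h -0.8 z -7.6
```

```bash
python3 look.py 15 >/dev/null; python3 -c "
from plan import *
plan([lev(-.036,.177)])"
```

```text
[0.025, -0.005, -0.006] [-0.04, 3.56, 0.27]
[0.025, -0.005, -0.006] [-0.06, 3.57, 0.18]
-- 2
```

View pics/scene15c.png

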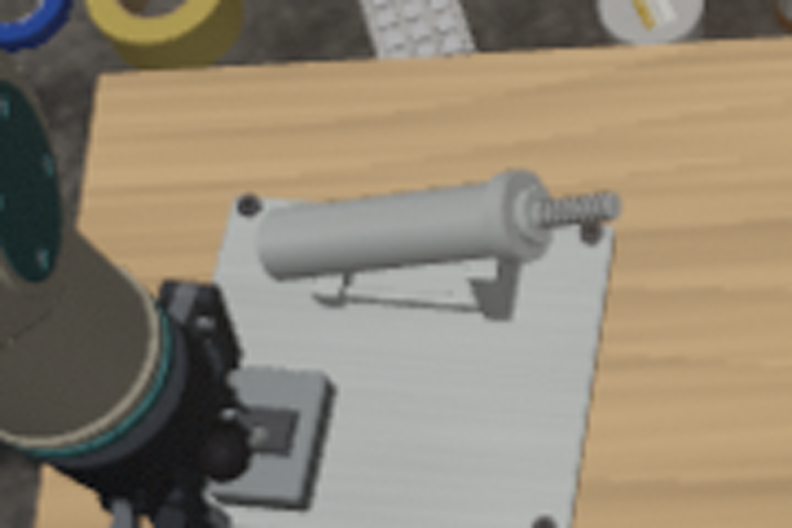

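The ball (228,455) leans to the outer edge and the push stalled where geometry predicts. Now on, towards the bore.

```bash
python3 -m handwheel '[[[0.025,0,0],[0,0.8,0.15],4],[[0.02,0,0],[0,1,0.1],4],[[0,0,0],[0,1.2,0],4],[[0,0,0],[0,1.2,0],4],[[0,0,0],[0,1,0],4],[[0,0,0],[0,0.5,0],4]]' 60; python3 l.py
```

```text
clock: 28.8
tcp_pos: [0.4948, 0.2391, 0.1768]
tcp_rot: [-0.004, 0.761, 0.649, 0.003]
force: [-0.4, 0.9, 0.2]
opening: 0.04
t 28.8 tcp [0.4948 0.2391 0.1768] x [0.158 0.987 0.01 ] z [ 0.    0.01 -1.  ] F [-0.4  0.9  0.2] op 40.0
lever frame: along h 0.0016  y -0.0201  z 0.1768 F y 0.5 h 0.9 z 0.2
```

```bash
python3 -m handwheel '[[[0,0,0],[0,0.6,0],4],[[0,0,0],[0,0.6,0],4],[[0,0,0],[0,0.5,0],4]]' 60; python3 l.py;  python3 -m handwheel '[[[0,0,0],[0,0.5,0],4],[[0,0,0],[0,0.5,0],4]]' 60; python3 l.py
```

```text
clock: 29.1
tcp_pos: [0.5114, 0.2364, 0.176]
tcp_rot: [-0.004, 0.761, 0.649, 0.002]
force: [-10.0, 1.3, 2.9]
opening: 0.0399
t 29.1 tcp [0.5114 0.2364 0.176 ] x [0.158 0.987 0.009] z [-0.003  0.009 -1.   ] F [-10.    1.3   2.9] op 39.9
lever frame: along h 0.0013  y -0.0369  z 0.1760 F y 10.1 h -0.2 z 2.9
clock: 29.3
tcp_pos: [0.5111, 0.2366, 0.175]
tcp_rot: [-0.013, 0.76, 0.65, -0.006]
force: [-12.8, 0.6, 12.1]
opening: 0.0399
t 29.3 tcp [0.5111 0.2366 0.175 ] x [0.156 0.988 0.007] z [-0.026  0.011 -1.   ] F [-12.8   0.6  12.1] op 39.9
lever frame: along h 0.0014  y -0.0366  z 0.1750 F y 12.7 h -1.3 z 12.1
```

Stalled at the other stop (-36.6 mm). Centre the fingers round the ball, then rise straight up and away.

```bash
python3 -m handwheel '[[[0.01,0,0],[0,-0.5,0],4.4],[[0.01,0,0],[0,0,0],5],[[0,0,0],[0,0,0],5]]' 60; python3 l.py
```

```text
clock: 29.6
tcp_pos: [0.5074, 0.2373, 0.1755]
tcp_rot: [-0.02, 0.76, 0.65, -0.012]
force: [-0.0, -0.1, 0.1]
opening: 0.0504
t 29.6 tcp [0.5074 0.2373 0.1755] x [0.155 0.988 0.008] z [-0.044  0.015 -0.999] F [-0.  -0.1  0.1] op 50.4
lever frame: along h 0.0016  y -0.0329  z 0.1755 F y -0.0 h -0.1 z 0.1
```

```bash
python3 -m handwheel '[[[-0.03,0,0],[0,-0.4,-1.5],5],[[-0.01,0,0],[0,-0.1,-2.5],5],[[0,0,0],[0,0,-3.5],5],[[0,0,0],[0,0,-4],5],[[0,0,0],[-4,0,-3],5],[[0,0,0],[-4.5,0,0],5],[[0,0,0],[-4.5,0,0],5],[[0,0,0],[-4.5,0,0],5],[[0,0,0],[-4.5,0,0],5],[[0,0,0],[0,0,0],5]]' 60; python3 l.py; python3 look.py 16 | grep -v y; python3 gap.py
```

```text
clock: 30.6
tcp_pos: [0.4767, 0.011, 0.3266]
tcp_rot: [0.004, 0.76, 0.65, 0.008]
force: [-0.4, -0.1, 0.5]
opening: 0.05
t 30.6 tcp [0.4767 0.011  0.3266] x [0.155 0.988 0.007] z [ 0.017  0.004 -1.   ] F [-0.4 -0.1  0.5] op 50.0
lever frame: along h -0.2267  y -0.0362  z 0.3266 F y 0.3 h -0.2 z 0.5
t 30.6 tcp [0.4767 0.011  0.3266] x [0.155 0.988 0.007] z [ 0.017  0.004 -1.   ] F [-0.4 -0.1  0.5] op 50.0
scene rod_handle 0.57 [231.4 213.3]
  exp nose [0.4964 0.1383 0.3465] [186.  218.8]
  exp mid [0.4809 0.0396 0.3458] [239.6 223.5]
  mouth [219.8 218.8]
  mask 0.7 0
top rod_handle 0.72 [212.4 224.6]
  exp nose [0.4964 0.1383 0.3465] [170.7 255.4]
  exp mid [0.4809 0.0396 0.3458] [226.1 263.3]
  mouth [202.1 225. ]
  mask 0.61 0
scene 59 handle line [-0.001   0.0023 -0.0018 -0.0334]
   collarback 7 [-0.0077 -0.007  -0.0066 -0.0061 -0.0055]
   flange 9 [-0.0013 -0.0005 -0.0004  0.0002  0.0005]
   end 1 [-0.0401 -0.0401 -0.0401 -0.0401 -0.0401]
top 113 handle line [ 0.0005  0.0003 -0.0011  0.0258]
   collarback 29 [-0.0068 -0.006  -0.0047 -0.0041 -0.0033]
   flange 44 [-0.0006 -0.0002  0.0006  0.0015  0.0026]
   end 21 [-0.05   -0.0489 -0.0473 -0.0436 -0.0416]
31.2
```

View pics/scene16.png

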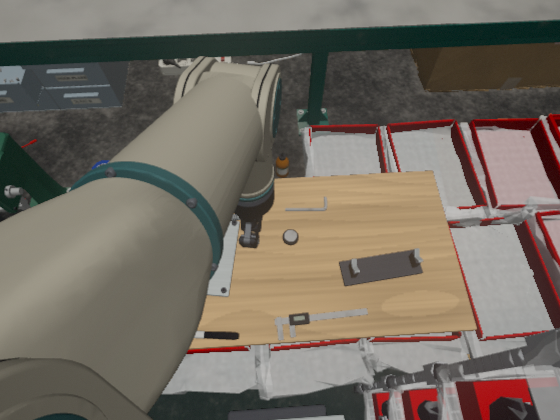

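View pics/scene16c.png

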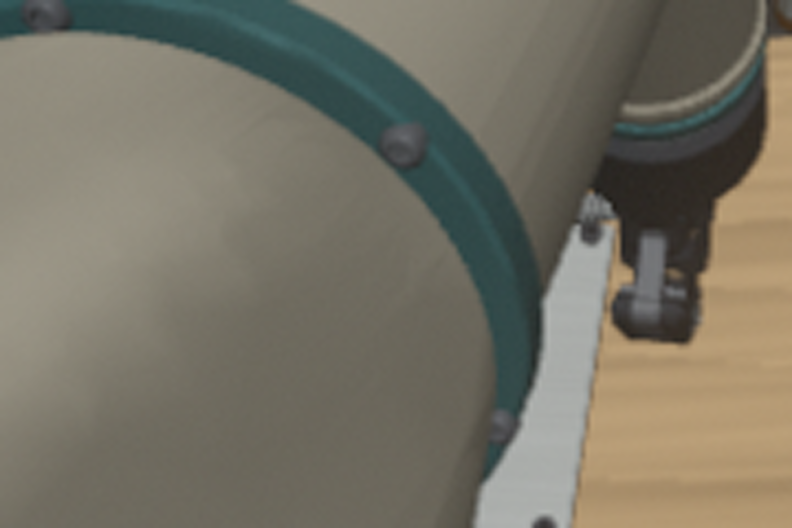

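The arm blocks the scene view of the jig; the capsule, hex key, calipers and rest (with its V supports empty) look in place. Checking the top view.

```bash
python3 -m handwheel '[[[0,0,0],[-4,0,0],5],[[0,0,0],[-4.5,0,0],5],[[0,0,0],[-4.5,0,0],5],[[0,0,0],[-4.5,0,0],5],[[0,0,0],[-4.5,0,0],5],[[0,0,0],[0,0,0],5],[[0,0,0],[0,0,0],5]]' 60
python3 - <<'E'
from fit import *
from plan import PIV,BY,H
from scipy.optimize import least_squares
for n in('scene','top'):
    p,d=snap(n,n+'17.png')
    P,u,v=cloud(n,d>0,d); g=p.max(2)[v,u]; D=P-PIV
    k=(g<60)&(P[:,2]>.175)&(P[:,2]<.225)&(abs(D@BY)<.06)&(abs(D[:,:2]@H)<.025)
    Q=P[k]; print(n,k.sum())
    if k.sum()>20:
        f=least_squares(lambda c:np.linalg.norm(Q-c,axis=1)-.013,Q.mean(0)-[0,0,.01],loss='soft_l1',f_scale=.002); print('ball',f.x,'y off',(f.x-PIV)@BY)
    for t in('capsule','hexkey'):
        for x in pinpoint(n,t)[:1]:print(t,x['p'],np.round(atz(n,x['point'][0]*560,x['point'][1]*420,.105),3))
    cv2.imwrite(f'pics/{n}17c.png',cv2.resize(p[180:310,90:290],None,fx=4,fy=4,interpolation=cv2.INTER_CUBIC)[:,:,::-1])
E
python3 gap.py
```

```text
clock: 31.9
tcp_pos: [0.4475, -0.2045, 0.3228]
tcp_rot: [0.003, 0.753, 0.657, 0.008]
force: [0.4, 0.7, -0.1]
opening: 0.0504
scene 0
top 103
ball [0.50241718 0.23691092 0.19086731] y off -0.02794623789466116
capsule 0.81 [ 0.547 -0.065  0.105]
hexkey 0.72 [ 0.635 -0.114  0.105]
scene few 0
top 106 handle line [-0.0001 -0.0168 -0.0026 -0.0157]
   collarback 34 [-0.0069 -0.0063 -0.005  -0.0046 -0.0029]
   flange 57 [-0.0007 -0.0004  0.0005  0.0014  0.0027]
   end 18 [-0.0501 -0.0493 -0.0475 -0.0419 -0.0407]
32.3
```

View pics/scene17.png

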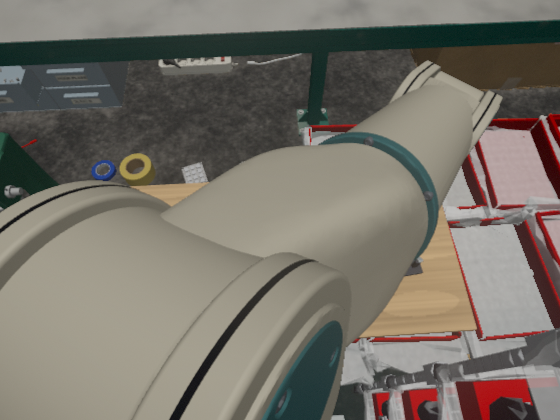

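View pics/top17c.png

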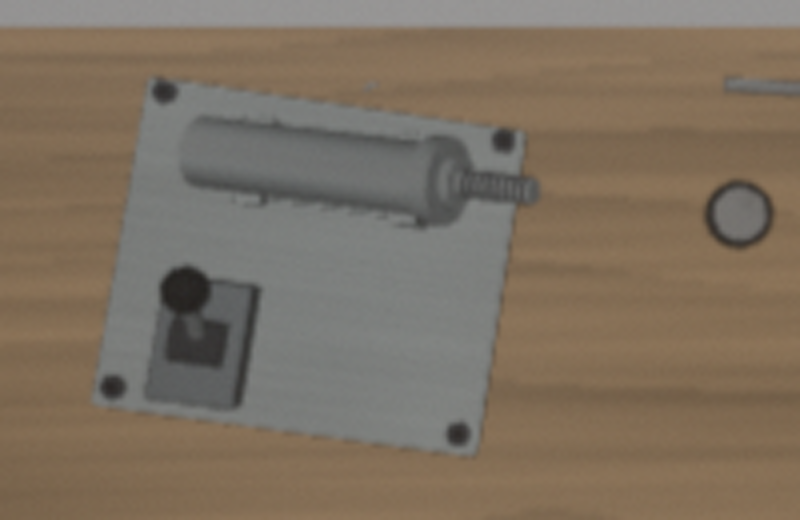

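The top view shows the ball (185,290) leaning to the bore, the collar against the flange (445,180), and the capsule and hex key in place. The arm is clear, so I'm handing in.

```bash
python3 -c "
from plan import *
print(order.sign_off()); st()"
```

```text
the job is handed in; nothing more can be done
None
the job is handed in; nothing more can be done
```

The job is done and handed in at about 32 s. The rod is home in the bore, the lever was reset off and then on, and the arm is clear of everything.

- **Rod, first stage:** I took it from the rest ahead of the collar, pushed it about 100 mm into the bore and let it go. It stayed there, drooping about 0.035 rad.
- **Rod, second stage:** I took it again by the handle and pushed until it stopped. My first check showed the collar 2–3 mm off the flange, because the arm's spring-back had drawn the rod out as I relaxed. I re-gripped further back on the handle, pushed again and let go while still pressing. Both cameras then put the collar's back face 5 to 6 mm from the flange and the rod end 49 to 50 mm out; seated should read 6 and 50.
- **Lever:** I pushed it to its outer stop, where it stalled with the tool at +36 mm. I then pushed it to the stop at the bore, stalling at −37 mm; about ±36 was expected. The last top view puts the ball 28 mm to the bore side and 191 mm up; fully on is 29 and 192.
- **Surroundings:** the capsule and hex key were where they started, and I saw no change in the other things on the riser. I did not re-measure the tin, which the arm never went near.
- **Limits of the last checks:** the scene camera's view of the jig was blocked by the arm at the end, so the final lever and rod readings come from the top camera alone. Its last rod-end reading was noisy, with a median of 47.5 mm.

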